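# Clean out a cup mould and cover it

### The job

Get the cup mould ready for storage: take the runner bar off it and scrub its cup-shaped cavity with the long brush, at least three strokes right down to the bottom, pulling the brush well up towards the mouth in between, then stand the brush upright in its stand again. Put the runner bar and every white trimming on the bench into the scrap bin. Close the scrubbed cup with the cover plate, centred over it between the two rails and pressed down flat and level on the mould; let go of everything and leave the jar, screwdriver and carton where they are.

Things in the scene. Friction and masses are not known exactly. Their poses are not given: they have to be found in the camera images.
- mould: Red steel mould half fixed on the bench, a block 140 (its x) x 180 (its y) x 80 mm high. Origin at the centre of its underside, z up. A round cup-shaped cavity, 64 mm across and 70 mm deep, opens in the middle of its top face. Two steel rails 6 mm high and 12 mm wide run along its x on the top face, their inner faces at y = +51 and -51 mm. It turns only a little from start to start.
- cup_floor (a point): Centre of the floor of the cup cavity, 10 mm above the mould's underside; axes as the mould's.
- cup_mouth (a point): Centre of the cavity's mouth, level with the mould's top face, 80 mm above its underside; axes as the mould's.
- brush: Loose long brush, 210 mm, about 0.18 kg, standing upright on its flat round foot; the tallest thing on the bench. Origin at the centre of the foot, z up the shaft. From the foot: round bristle head, stiff, 44 mm across, 0 to 70 mm; steel shaft 12 mm across to 120 mm; square wooden handle 22 x 22 mm (flats facing its x and y) to 210 mm.
- stand: Fixed low round steel cup in which the brush stands; 76 mm outside, 68 mm inside, 22 mm high, on a thin 96 mm flange, its inner floor 5 mm above the bench. Origin at the centre of its underside. It and the bin may change sides.
- bin: Fixed grey open scrap bin, 160 (its x) x 200 (its y) x 90 mm high, walls and floor 5 mm. Origin at the centre of its underside, z up. On the left or the right.
- cover: Loose square steel cover plate 90 x 90 x 8 mm, 0.22 kg, lying on the bench, with a black bar handle on top: 50 mm long along its x, 20 mm wide along its y, from 8 to 42 mm above the plate's underside. Origin at the centre of the plate's underside, z up.
- runner: Loose white plastic runner bar 110 (its x) x 22 (its y) x 20 mm high, lying across the mouth of the cup on the mould's top face, roughly along the rails. Origin at the centre of its underside.
- chunk1: Loose white plastic trimming, a block 70 (its x) x 28 (its y) x 24 mm high. Origin at the centre of its underside. May be absent.
- chunk2: Loose white plastic trimming, a stepped block 76 (its x) x 28 mm (its y), 30 mm high on its -x half and 18 mm on its +x half. Origin at the underside, 1 mm from the middle. May be absent.
- chunk3: Loose white plastic trimming, a slab 66 (its x) x 30 (its y) x 16 mm with a 30 x 30 mm raised lump in the middle, 28 mm high in all. Origin at the centre of its underside. May be absent.
- jar: Bystander: closed pale plastic jar, 66 mm across, 130 mm high, standing beyond the mould.
- screwdriver: Bystander: screwdriver lying beyond the mould.
- parcel: Bystander: small cardboard carton 90 x 130 x 60 mm beyond the mould.
There are look-alikes about, which are no part of the job. Leave any black look-alike of the stand alone. What is shaped like the runner but red is not meant.

How it is judged:
On the way, in this order (a step that is already met when the one before it is completed fails the run):
1. brush foot down at the cup's floor (within 12 mm), stroke 1 (z of brush in the frame of cup_floor below 0.012 m and horizontal distance between brush and cup_floor below 0.02 m), for 0.1 s.
2. brush pulled up at least 40 mm off the cup's floor, after stroke 1 (z of brush in the frame of cup_floor above 0.04 m and horizontal distance between brush and cup_floor below 0.02 m), for 0.1 s.
3. brush foot down at the cup's floor (within 12 mm), stroke 2 (all of step 1), for 0.1 s.
4. brush pulled up at least 40 mm off the cup's floor, after stroke 2 (all of step 2), for 0.1 s.
5. brush foot down at the cup's floor (within 12 mm), stroke 3 (all of step 3), for 0.1 s.
At the end, for the whole second after the job is handed in: Brush upright (0.1 rad) on the stand's floor, within 15 mm of its centre; runner and all trimmings at rest in the bin below its rim; cover flat on the mould face between the rails, within 10 mm of the cup's centre, 3 mm of the face, level within 0.04 rad; all at rest (x of runner in the frame of bin between -0.078 and 0.078 m and y of runner in the frame of bin between -0.098 and 0.098 m and z of runner in the frame of bin between -0.005 and 0.088 m and linear speed of each of runner, chunk1, chunk2, chunk3, brush, cover below 0.03 m/s and x of chunk1 in the frame of bin between -0.078 and 0.078 m and y of chunk1 in the frame of bin between -0.098 and 0.098 m and z of chunk1 in the frame of bin between -0.005 and 0.088 m and x of chunk2 in the frame of bin between -0.078 and 0.078 m and y of chunk2 in the frame of bin between -0.098 and 0.098 m and z of chunk2 in the frame of bin between -0.005 and 0.088 m and x of chunk3 in the frame of bin between -0.078 and 0.078 m and y of chunk3 in the frame of bin between -0.098 and 0.098 m and z of chunk3 in the frame of bin between -0.005 and 0.088 m and horizontal distance between brush and stand below 0.015 m and angle between brush's own z axis and vertical below 0.1 rad and z of brush in the frame of stand between 0 and 0.01 m and horizontal distance between cover and cup_mouth below 0.01 m and angle between cover's own z axis and vertical below 0.04 rad and z of cover in the frame of cup_mouth between -0.003 and 0.003 m); the robot touches nothing.
It fails at once if the jar, screwdriver or carton was shifted by more than 20 mm (distance of any of jar, screwdriver, parcel from where it was at the start of the episode above 0.02 m).
Of chunk1, chunk2, chunk3 only 1 to 3 are there at a start; the rules pass over those that are not, and their reading is None.
At some moment in a run one of chunk1, chunk2, chunk3, cover may be knocked a few centimetres aside while the robot is not near it.
It also fails if it takes over 208 s, if anything falls off the work surface, if the arm or the gripper's body presses on something with over 40 N, if the wrist force passes 120 N, or if a joint passes its speed limit or range.

### The arm

A 6-joint arm with a two-finger parallel gripper is mounted at the origin on the work surface. World frame = base frame: x ahead of the robot, y to its left, z up, the work surface at z = 0. Lengths are in m, angles in rad, forces in N, time in s.
With the tool pointing down it reaches from about 0.425 to 0.95 m from the base axis. Payload 3.5 kg.
Tool frame: the origin (TCP) lies at the very end of the fingers, on their centre line; the grasp point (between the pads) lies 19 mm behind it; z points along the fingers, y is the direction in which the jaws open and shut (so a half turn about z gives the same grasp; the last joint's range is limited). The gripper opens to 85 mm and grips with 20 to 120 N. Pads are 22 mm wide; open, the fingers measure 114 mm over their backs; the gripper's body (76 mm by 85 mm) begins 54 mm behind the grasp point. The pads swing forward as they close: fully open they stand 13 mm farther back than shut.
Start: joints at [-1.415, 0.286, 1.577, -0, 1.279, -0.15], TCP at [0.203, -0.644, 0.231] pointing down, gripper open.
Joint ranges: [-2.77, 2.77], [-0.9, 2.22], [0.21, 2.48], [-1.53, 4.67], [0.24, 2.81], [-2.84, 2.84]. Speed limits (rad/s): [2.79, 2.79, 3.14, 3.14, 3.14, 3.14].

### API

Orientations are given as a unit quaternion [x, y, z, w].
In Python, from plant import ctrl, imaging gives the robot as it stands.
- The arm moves only by the shell command python3 -m creep 'ROWS' [OPENING] [FORCE]. ROWS is JSON, one flat list of numbers, 4 for each row, row after row: the shift along the tool's x, y, z in units of 25 mm (1.0 is 25 mm), then the turn about the tool's z in units of 5 degrees (1.0 is 5 degrees). A call has 1 to 20 rows; each row is the pose to reach, as a shift and turn from the pose commanded when the call began, along the tool's axes at that moment; what a row does not reach only later rows make up. A row lasts 1/12 s, in which the tool goes at most 41.7 mm and 7.16 degrees, less where a joint would pass 70% of its speed; a pose out of reach is approached as far as the arm can. A call with a gripper value outside its range is refused whole. OPENING is the closure in counts, from 0 (fully open) to 255 (shut), set as the call begins (- or left out, the last holds). The fingers move at their own pace and stop on an object; FORCE is the grip in N (left out, the last holds). Time passes only in rows, so rows that repeat a pose let the fingers close. It gives the time, the measured TCP pose, the force and the opening at its end, in the units of the state.
- ctrl.get_state(): the state, without advancing time (a new reading comes with each control period).
- imaging.read_camera(name): name is "side" or "top" or "wrist"; returns the picture (420x560x3 uint8, red, green, blue); there is no depth.
- imaging.camera_info(name): a dict with "intrinsics" (3x3 intrinsics, pixels), "distortion" ([k1, k2, p1, p2, k3] as OpenCV has them; the pictures are not rectified), "origin" and "attitude" of the camera in the world. Camera axes: x right, y down, z forward; pixel columns grow to the right and rows downward; lengths in m; the calibration is good to about 2 mm. A picture is of the moment at which its call begins: read the wrist's pose just before it. camera_info takes no time and is no camera call; for the wrist camera it gives the pose at the moment of the call.
- ctrl.sign_off(): hands the job in, once; it reports no verdict.
Trained networks look in the newest picture that a camera, given by its name, has taken for a name from the list of things; names that differ only in an ending like _2 or _b are one class to them, and where a whole thing is asked for, a point or a joint stands for the part that bears it (a point fixed in the world has none). Each returns a list of dicts, best first, with "p" (0 to 1); they miss things now and then, are a little off and sometimes report something else, mostly with a low value. They report only what shows in the picture. A call takes as long as a camera call. They do not tell look-alikes from the thing itself.
- imaging.silhouettes(camera, name): "mask" (420x560 bool, what is visible of it) and "uv" ([column, row] in pixels, amid what is visible of it).
The state is a dict: "time": time; "qpos": joint angles; "dq": joint speeds; "joint_efforts": joint torques, N m; "eef_pos": TCP position; "tcp_rot": TCP orientation; "contact_force": force on the tool from outside, world axes, zero at the start; "wrist_torque": the same for the moment, N m; "opening": opening from 0.0 (shut) to 1.0 (fully open).
Only numpy, scipy, OpenCV 4.12 (cv2) and the standard library are available. Lean on these libraries where they do the work, as an engineer would, in place of code of your own. Each camera call takes 0.05 s, during which the arm holds its last target.

## Working session

There is one attempt and no reset: what is moved stays moved. The work goes in short steps, Python scripts to look and compute and a shell command to move; the robot and the scene stay as the last step left them, time stands still between calls to the robot, and variables do not carry over. Pictures are saved under pics/ and viewed, and the job is handed in when it is done.

```bash
ls; mkdir -p pics; python3 - <<'E'
from plant import ctrl, imaging
import cv2
s=ctrl.get_state()
for k,v in s.items(): print(k,v)
for n in ["side","top","wrist"]:
    im=imaging.read_camera(n); cv2.imwrite(f"pics/{n}0.png",im[:,:,::-1])
    print(n,imaging.camera_info(n))
E
```

```text
pics
time 0.0
qpos [-1.41501800e+00  2.87171049e-01  1.57814117e+00 -4.69498194e-06
  1.27860819e+00 -1.50025067e-01]
dq [-2.21166999e-03 -2.42613129e-03 -1.13731058e-03  9.64882447e-05
 -1.11271199e-03 -1.35998460e-03]
joint_efforts [ 5.77734900e-04 -4.05980802e+01 -2.92627627e+01 -1.86942552e-04
  5.74643418e-03  2.13493095e-06]
eef_pos [ 0.20312509 -0.64303699  0.22996299]
tcp_rot [ 9.88332519e-01  1.52307184e-01 -5.59523822e-06 -1.16386580e-03]
contact_force [ 0.77365604 -0.17255986  0.51233037]
wrist_torque [0.01109777 0.06580331 0.00424595]
opening 0.9979121822577538
side {'intrinsics': array([[409.70408013,   0.        , 282.75522549],
       [  0.        , 409.70408013, 211.35639386],
       [  0.        ,   0.        ,   1.        ]]), 'distortion': array([-0.03089279,  0.        ,  0.        ,  0.        ,  0.        ]), 'origin': array([0.08947427, 0.52421692, 0.87400781]), 'attitude': array([-0.34223294,  0.86359937, -0.34768498,  0.12723167])}
top {'intrinsics': array([[478.68500318,   0.        , 277.31337755],
       [  0.        , 478.68500318, 209.32275952],
       [  0.        ,   0.        ,   1.        ]]), 'distortion': array([-0.13452323,  0.        ,  0.        ,  0.        ,  0.        ]), 'origin': array([ 0.44176362, -0.05556051,  1.62100462]), 'attitude': array([ 0.712639  , -0.70013553,  0.03011611, -0.03238697])}
wrist {'intrinsics': array([[323.90902208,   0.        , 277.65638509],
       [  0.        , 323.90902208, 212.30571082],
       [  0.        ,   0.        ,   1.        ]]), 'distortion': array([0.01300132, 0.        , 0.        , 0.        , 0.        ]), 'origin': array([ 0.27321298, -0.62137314,  0.37330386]), 'attitude': array([ 0.79784762, -0.58482963, -0.08748809,  0.1173001 ])}
```

View pics/top0.png

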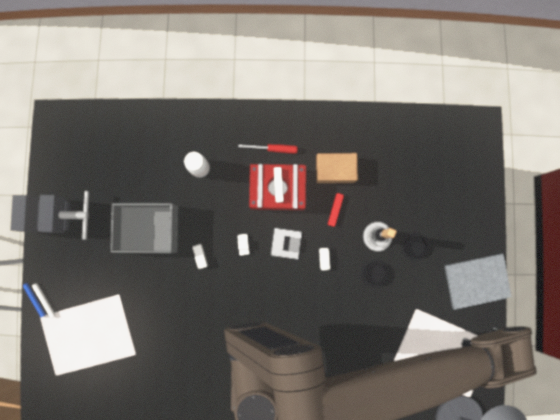

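View pics/side0.png

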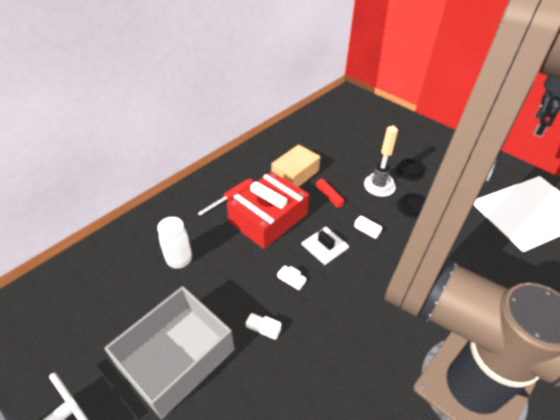

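View pics/wrist0.png

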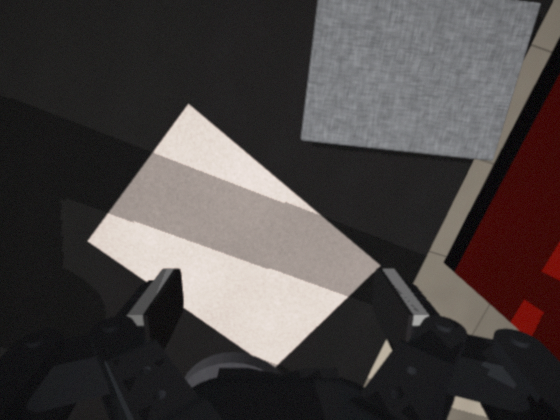

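```bash
cat > h.py <<'E'
from plant import ctrl, imaging
import numpy as np, cv2
from scipy.spatial.transform import Rotation as R
def shot(n,f=None):
    i=imaging.camera_info(n); im=imaging.read_camera(n)
    if f: cv2.imwrite(f"pics/{f}.png",im[:,:,::-1])
    return im,i
def unproj(i,uv,z):
    uv=np.asarray(uv,float).reshape(-1,1,2)
    p=cv2.undistortPoints(uv,i["intrinsics"],i["distortion"]).reshape(-1,2)
    d=np.c_[p,np.ones(len(p))]@R.from_quat(i["attitude"]).as_matrix().T
    o=np.asarray(i["origin"]); t=(z-o[2])/d[:,2]
    return o+d*t[:,None]
def proj(i,P):
    Rm=R.from_quat(i["attitude"]).as_matrix().T
    r,_=cv2.Rodrigues(Rm)
    return cv2.projectPoints(np.asarray(P,float).reshape(-1,3),r,-Rm@np.asarray(i["origin"]),i["intrinsics"],i["distortion"])[0].reshape(-1,2)
def rect(i,mask,z):
    c=max(cv2.findContours(mask.astype(np.uint8),cv2.RETR_EXTERNAL,cv2.CHAIN_APPROX_NONE)[0],key=cv2.contourArea)
    P=unproj(i,c.reshape(-1,2),z)[:,:2]
    (cx,cy),(w,h),a=cv2.minAreaRect((P*1000).astype(np.float32))
    if w<h: w,h,a=h,w,a+90
    a=(a+90)%180-90
    return np.round([cx,cy],1),np.round([w,h],1),round(a,1)  # mm, long-axis angle deg in world
def togo(x,y,yaw=None):
    """dx,dy in tool units; yaw = wanted direction of tool x axis mod 180 (deg)"""
    s=ctrl.get_state(); M=R.from_quat(s["tcp_rot"]).as_matrix()
    d=M.T@np.array([x-s["eef_pos"][0],y-s["eef_pos"][1],0])/0.025
    cur=np.degrees(np.arctan2(M[1,0],M[0,0]))
    out=["shift",np.round(d,2),"toolx yaw",round(cur,1),"z",round(s["eef_pos"][2],4)]
    if yaw is not None:
        t=-((yaw-cur+90)%180-90)
        out+=["turn units",round(t/5,2)]
    print(*out)
E
python3 - <<'E'
from h import *
for cam in ["top","side"]:
    im,i=shot(cam)
    for n,z in [("mould",.08),("brush",.21),("stand",.022),("bin",.09),("cover",.008),("runner",.1),("chunk1",.024),("chunk2",.018),("chunk3",.016),("jar",.13),("screwdriver",.02),("parcel",.06)]:
        for d in imaging.silhouettes(cam,n)[:5]:
            print(cam,n,round(d["p"],2),np.round(d["uv"]),d["mask"].sum(),*rect(i,d["mask"],z) if d["mask"].sum()>8 else "")
E
```

```text
top mould 0.85 [274. 188.] 2268 [649.9 -50.2] [182.3 147.4] -89.0
top brush 0.57 [382. 231.] 235 [ 495.9 -363.1] [69.2 35.6] -89.2
top stand 0.9 [374. 240.] 455 [ 497.9 -385.4] [95.1 90.7] -89.3
top stand 0.82 [375. 273.] 651 [ 375.8 -377.6] [93.3 91.2] 0.5
top stand 0.6 [418. 247.] 594 [ 467.6 -512. ] [89.9 87.5] -89.5
top bin 0.68 [145. 228.] 3146 [511.9 380.5] [219.4 157.3] -89.5
top cover 0.73 [285. 244.] 714 [470.5 -80.3] [90.5 90.1] -6.3
top runner 0.65 [277. 182.] 286 [655.2 -51.1] [110.7  27.6] 3.9
top runner 0.57 [334. 210.] 235 [ 578.8 -235.7] [106.8  24.3] -17.1
top chunk1 0.74 [196. 257.] 205 [419.  209.4] [76.  33.9] 20.1
top chunk1 0.7 [241. 244.] 178 [464.   63.2] [64.4 31.3] 7.6
top chunk1 0.48 [324. 260.] 215 [ 420.2 -210.8] [73.1 33.3] 0.7
top chunk2 0.74 [196. 257.] 205 [418.9 210.4] [76.3 34. ] 20.1
top chunk2 0.7 [241. 244.] 178 [464.1  63.6] [64.6 31.5] 7.6
top chunk2 0.48 [324. 260.] 215 [ 420.1 -211.3] [73.3 33.5] 0.7
top chunk3 0.74 [196. 257.] 205 [418.9 210.7] [76.4 34.1] 20.1
top chunk3 0.7 [241. 244.] 178 [464.1  63.7] [64.7 31.5] 7.6
top chunk3 0.48 [324
[... 851 characters left out ...]
8 [290. 280.] 363 [457.8  71.6] [69.6 42.7] 4.8
side chunk1 0.56 [261. 326.] 470 [417.  214.8] [76.6 38.5] 23.8
side chunk2 0.8 [290. 280.] 363 [460.4  68.4] [70.1 43. ] 4.8
side chunk2 0.56 [261. 326.] 470 [419.4 212.6] [77.2 38.8] 23.8
side chunk3 0.8 [290. 280.] 363 [461.2  67.3] [70.3 43.1] 4.8
side chunk3 0.56 [261. 326.] 470 [420.1 211.9] [77.3 38.9] 23.8
side jar 0.83 [174. 244.] 1116 [673.5 244.7] [149.1  58.3] -25.4
side jar 0.69 [297. 165.] 1197 [ 652.3 -162.4] [140.3 114.2] -88.1
side jar 0.64 [267. 211.] 3398 [598.3  10.6] [207.7 175.5] 89.6
side screwdriver 0.83 [237. 187.] 296 [787.6 -52.7] [116.1  31.9] 89.2
side parcel 0.74 [297. 166.] 1212 [ 704.6 -228.1] [155.1 126.6] -89.3
```

```bash
python3 - <<'E'
import cv2
im=cv2.imread("pics/top0.png")[130:300,100:440]
cv2.imwrite("pics/topc.png",cv2.resize(im,None,fx=2.35,fy=2.35,interpolation=cv2.INTER_CUBIC))
E
```

```text
(no output)
```

View pics/topc.png

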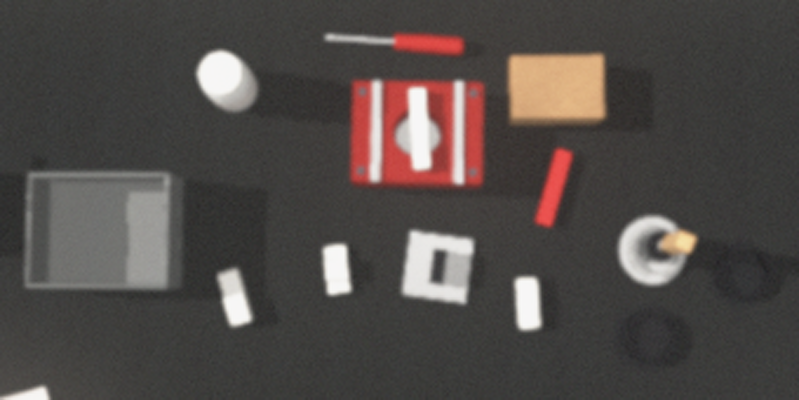

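Candidates (top picture): the runner is the white bar at (277,182), and the red bar at (334,210) is the look-alike. The stand is the steel cup with the brush at (376,238); the black rings at (375,273) and (418,247) are look-alikes. Trimmings are at (200,256) for chunk2 (stepped), (243,244) for chunk3 and (325,259) for chunk1. The cover is at (286,243) and the bin at (145,228). The crop agrees with these choices.

```bash
python3 -c "
from h import *
togo(.60,-.051,3)"
```

```text
shift [ 22.27 -17.83   0.  ] toolx yaw 17.5 z 0.2313 turn units 2.9
```

```bash
python3 -m creep '[0,0,-3,0, 0,0,-3,0, 0,0,-3,0, 22.27,-17.83,-3,2.9, 22.27,-17.83,-3,2.9, 22.27,-17.83,-3,2.9, 22.27,-17.83,-3,2.9, 22.27,-17.83,-3,2.9, 22.27,-17.83,-3,2.9, 22.27,-17.83,-3,2.9, 22.27,-17.83,-3,2.9, 22.27,-17.83,-3,2.9, 22.27,-17.83,-3,2.9, 22.27,-17.83,-3,2.9, 22.27,-17.83,-3,2.9, 22.27,-17.83,-3,2.9, 22.27,-17.83,-3,2.9, 22.27,-17.83,-3,2.9, 22.27,-17.83,-3,2.9, 22.27,-17.83,-3,2.9]' 90
python3 -c "
from h import *
togo(.60,-.051,3)"
```

```text
time: 3.12
eef_pos: [0.5981, -0.053, 0.3066]
tcp_rot: [1.0, 0.026, 0.0, 0.0]
contact_force: [1.2, 0.2, -0.0]
opening: 0.646
shift [ 0.08 -0.08  0.  ] toolx yaw 3.0 z 0.3066 turn units 0.01
```

```bash
python3 - <<'E'
from h import *
im,i=shot("wrist","w1")
print(i["origin"])
for n,z in [("mould",.08),("runner",.1)]:
    for d in imaging.silhouettes("wrist",n)[:2]:
        print(n,round(d["p"],2),np.round(d["uv"]),d["mask"].sum(),*rect(i,d["mask"],z))
E
```

```text
[ 0.67133028 -0.04918711  0.44976615]
mould 0.9 [266. 123.] 19389 [654.8 -46.2] [180.6 143.1] -89.7
mould 0.64 [489. 239.] 1891 [ 530.4 -328.2] [77.8 75.6] -19.5
runner 0.81 [278. 122.] 2314 [657.5 -49.1] [109.9  23.3] 3.5
runner 0.67 [417. 183.] 1690 [ 603.3 -204.2] [89.3 24.4] -15.4
```

View pics/w1.png

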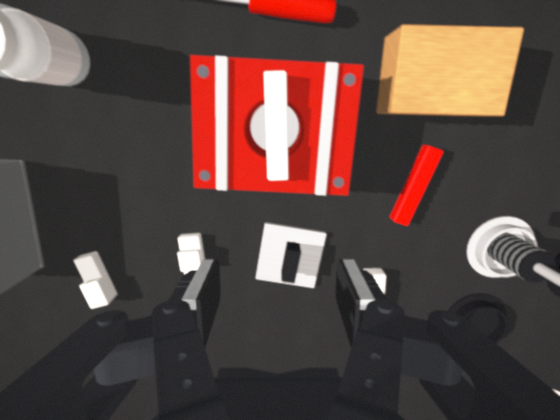

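The wrist picture shows the white runner at (276,125) across the cup between the rails, with the red bar at (417,185) separate from it. Now grasping the runner.

```bash
python3 -c "
from h import *
togo(.6565,-.0495,3.6)"

```

```text
shift [ 2.34  0.02 -0.  ] toolx yaw 3.3 z 0.306 turn units -0.06
```

```bash
python3 -m creep '[1.2,0,0,0, 2.34,0.02,1,0, 2.34,0.02,2.5,0, 2.34,0.02,4,0, 2.34,0.02,5.5,0, 2.34,0.02,7,0, 2.34,0.02,8,0, 2.34,0.02,8.6,0, 2.34,0.02,8.9,0, 2.34,0.02,8.9,0, 2.34,0.02,8.9,0]' 90
python3 -m creep '[0,0,0,0, 0,0,0,0, 0,0,0,0, 0,0,0,0, 0,0,0,0, 0,0,0,0]' 255 50
```

```text
time: 4.18
eef_pos: [0.6567, -0.0532, 0.0855]
tcp_rot: [1.0, 0.026, 0.001, 0.0]
contact_force: [-0.7, -0.7, 0.8]
opening: 0.648
time: 4.68
eef_pos: [0.6572, -0.0527, 0.0864]
tcp_rot: [1.0, 0.026, 0.002, 0.001]
contact_force: [-0.8, 0.1, 6.0]
opening: 0.24
```

```bash
python3 -m creep '[0,0,-0.5,0, 0,0,-1.5,0, 0,0,-3,0, 0,0,-4.5,0, 0,0,-5.5,0, 0,0,-5.5,0]' - 
python3 - <<'E'
from h import *
im,i=shot("wrist","w2")
for n,z in [("mould",.08),("runner",.12)]:
    for d in imaging.silhouettes("wrist",n)[:2]:
        print(n,round(d["p"],2),np.round(d["uv"]),d["mask"].sum(),*rect(i,d["mask"],z))
togo(.512,.405,0)
E
```

```text
time: 5.18
eef_pos: [0.6591, -0.0531, 0.2306]
tcp_rot: [1.0, 0.026, 0.007, 0.002]
contact_force: [1.7, 0.2, 1.2]
opening: 0.241
mould 0.65 [250. 184.] 21787 [654.2 -46.2] [181.4 143.4] -89.7
runner 0.96 [277. 254.] 10394 [600.7 -56.2] [203.   42.6] 3.5
runner 0.58 [429. 249.] 2335 [ 629.  -185.2] [79.1 23.9] -16.1
shift [-4.750e+00 -1.857e+01  1.000e-02] toolx yaw 3.0 z 0.2209 turn units 0.6
```

View pics/w2.png

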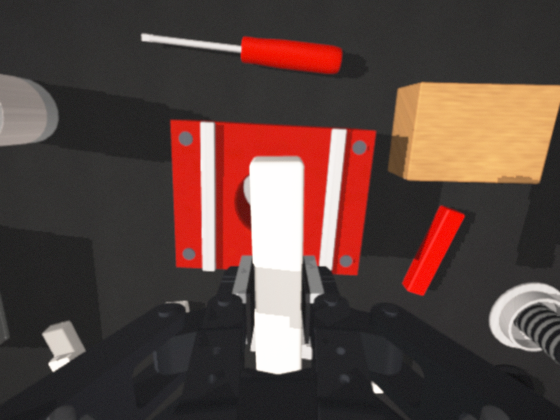

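The runner is held (white bar at (278,255)) and the mould face is clear. Carrying it to the bin.

```bash
python3 -m creep '[-2,-1.5,0,0, -4.75,-18.57,0,0.6, -4.75,-18.57,0,0.6, -4.75,-18.57,0,0.6, -4.75,-18.57,0,0.6, -4.75,-18.57,0,0.6, -4.75,-18.57,0,0.6, -4.75,-18.57,0,0.6, -4.75,-18.57,0,0.6, -4.75,-18.57,0,0.6, -4.75,-18.57,0,0.6, -4.75,-18.57,0,0.6, -4.75,-18.57,0,0.6, -4.75,-18.57,0,0.6, -4.75,-18.57,0,0.6]' -
python3 - <<'E'
from h import *
im,i=shot("wrist","w3")
for n,z in [("bin",.09)]:
    for d in imaging.silhouettes("wrist",n)[:2]:
        print(n,round(d["p"],2),np.round(d["uv"]),d["mask"].sum(),*rect(i,d["mask"],z))
togo(.512,.405,0)
E
```

```text
time: 6.58
eef_pos: [0.5117, 0.4041, 0.2189]
tcp_rot: [1.0, 0.0, -0.002, 0.001]
contact_force: [-0.3, -0.9, -0.2]
opening: 0.238
bin 0.57 [313. 185.] 32812 [510.6 392.9] [199.5 159.6] -89.2
shift [-0.03 -0.06 -0.  ] toolx yaw -0.1 z 0.22 turn units -0.01
```

View pics/w3.png

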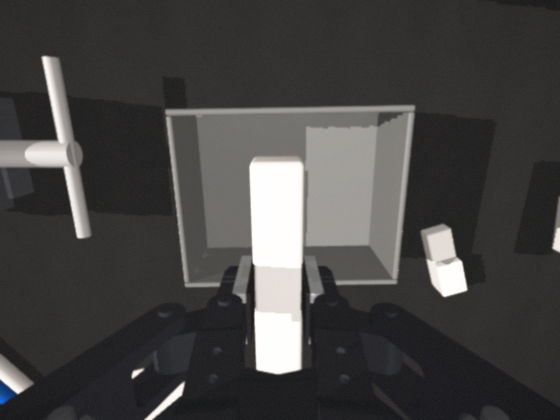

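```bash
python3 -m creep '[0,-1,0,0, 0,-1,1.5,0, 0,-1,3,0, 0,-1,4.5,0, 0,-1,6,0, 0,-1,7,0, 0,-1,7,0]' -
python3 -m creep '[0,0,0,0, 0,0,0,0, 0,0,-0.5,0, 0,0,-2,0, 0,0,-3.6,0, 0,0,-5.2,0, 0,0,-6.8,0, 0,0,-8,0, 0,0,-8,0]' 130 50
python3 - <<'E'
from h import *
im,i=shot("wrist","w4")
for n,z in [("chunk2",.018)]:
    for d in imaging.silhouettes("wrist",n)[:5]:
        print(n,round(d["p"],2),np.round(d["uv"]),d["mask"].sum(),*rect(i,d["mask"],z))
im,i=shot("top","t4")
for n,z in [("chunk2",.018)]:
    for d in imaging.silhouettes("top",n)[:5]:
        print(n,round(d["p"],2),np.round(d["uv"]),d["mask"].sum(),*rect(i,d["mask"],z))
togo(.419,.209,20)
E
```

```text
time: 7.27
eef_pos: [0.5086, 0.4254, 0.0383]
tcp_rot: [1.0, -0.001, -0.006, 0.004]
contact_force: [-2.0, -0.7, -2.0]
opening: 0.243
time: 8.02
eef_pos: [0.5167, 0.4324, 0.2619]
tcp_rot: [1.0, 0.0, 0.01, -0.006]
contact_force: [1.4, 0.5, 1.8]
opening: 0.49
chunk2 0.73 [451. 255.] 1641 [421.1 210.5] [89.8 36.2] 19.9
chunk2 0.54 [558. 226.] 222 [464.1  92.2] [63.6  7.1] 12.9
chunk2 0.58 [241. 247.] 180 [464.   63.8] [65.3 31.3] 7.0
chunk2 0.54 [197. 256.] 225 [421.6 208.2] [77.2 35.1] 15.8
chunk2 0.53 [323. 257.] 186 [ 419.9 -211. ] [67.9 32. ] 6.5
shift [-3.74  8.83 -0.01] toolx yaw 0.0 z 0.2476 turn units -4.0
```

View pics/w4.png

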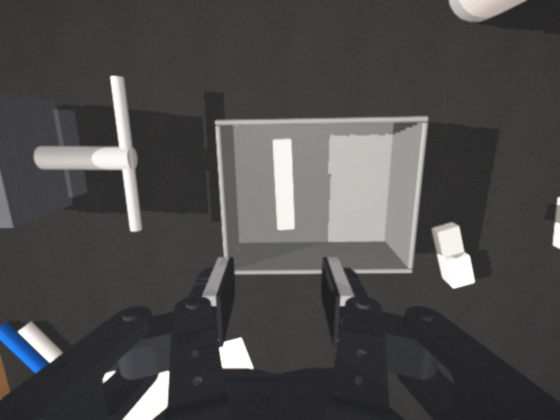

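```bash
python3 -c "
from h import *
togo(.413,.207,18)"
python3 -m creep '[-3.94,8.9,0,-3.6, -3.94,8.9,0,-3.6, -3.94,8.9,0,-3.6, -3.94,8.9,0,-3.6, -3.94,8.9,0,-3.6, -3.94,8.9,0,-3.6, -3.94,8.9,3,-3.6, -3.94,8.9,3,-3.6, -3.94,8.9,3,-3.6]' 80 50
python3 - <<'E'
from h import *
im,i=shot("wrist","w5")
for n,z in [("chunk2",.018)]:
    for d in imaging.silhouettes("wrist",n)[:5]:
        print(n,round(d["p"],2),np.round(d["uv"]),d["mask"].sum(),*rect(i,d["mask"],z))
togo(.413,.207,18)
E
```

```text
shift [-3.98  8.91 -0.01] toolx yaw 0.0 z 0.2476 turn units -3.6
time: 8.97
eef_pos: [0.4085, 0.2053, 0.1637]
tcp_rot: [0.988, 0.156, -0.007, 0.001]
contact_force: [-0.8, -0.4, -0.9]
opening: 0.691
chunk2 0.67 [276. 178.] 2664 [420.5 210.3] [80.4 28.6] 19.5
chunk2 0.6 [442. 183.] 3039 [464.5  66. ] [65.1 43.6] 6.3
shift [ 0.01  0.   -0.  ] toolx yaw 18.0 z 0.1698 turn units 0.0
```

View pics/w5.png

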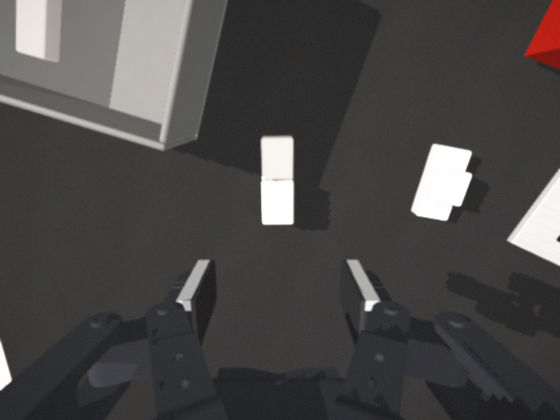

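The stepped block chunk2 is at (277,180), aligned with the jaws. The slab with the raised lump, chunk3, is at (443,185).

```bash
python3 -m creep '[0.1,0,1.5,0, 0.1,0,3,0, 0.1,0,4.5,0, 0.1,0,5.7,0, 0.1,0,6.4,0, 0.1,0,6.4,0, 0.1,0,6.4,0]' 80 50
python3 -m creep '[0,0,0,0, 0,0,0,0, 0,0,0,0, 0,0,0,0, 0,0,0,0, 0,0,-1,0, 0,0,-2.5,0, 0,0,-4,0, 0,0,-5.5,0, 0,0,-7,0, 0,0,-7.5,0, 0,0,-7.5,0]' 255 50
python3 -c "
from h import *
togo(.512,.35,0)"
```

```text
time: 9.65
eef_pos: [0.4178, 0.2088, 0.0122]
tcp_rot: [0.988, 0.157, 0.0, -0.0]
contact_force: [0.2, -0.5, 0.8]
opening: 0.684
time: 10.65
eef_pos: [0.4193, 0.2089, 0.2047]
tcp_rot: [0.988, 0.157, 0.006, -0.001]
contact_force: [-0.1, -0.1, -0.0]
opening: 0.314
shift [ 5.27 -4.22  0.06] toolx yaw 18.0 z 0.2047 turn units 3.61
```

```bash
python3 -m creep '[5.27,-4.22,0,3.6, 5.27,-4.22,0,3.6, 5.27,-4.22,0,3.6, 5.27,-4.22,0,3.6, 5.27,-4.22,0,3.6, 5.27,-4.22,0,3.6, 5.27,-4.22,1.5,3.6, 5.27,-4.22,3,3.6, 5.27,-4.22,4.5,3.6, 5.27,-4.22,6,3.6, 5.27,-4.22,6,3.6]' - 
python3 -m creep '[0,0,0,0, 0,0,0,0, 0,0,-0.5,0, 0,0,-2,0, 0,0,-3.6,0, 0,0,-5.2,0, 0,0,-6,0, 0,0,-6,0, 0,0,-6,0]' 130 50
python3 - <<'E'
from h import *
im,i=shot("wrist","w6")
for n,z in [("chunk3",.016)]:
    for d in imaging.silhouettes("wrist",n)[:5]:
        print(n,round(d["p"],2),np.round(d["uv"]),d["mask"].sum(),*rect(i,d["mask"],z))
togo(.464,.0645,7)
E
```

```text
time: 11.57
eef_pos: [0.5017, 0.3448, 0.0391]
tcp_rot: [1.0, -0.0, -0.009, 0.004]
contact_force: [-1.7, -0.4, -1.9]
opening: 0.313
time: 12.32
eef_pos: [0.5113, 0.3502, 0.2056]
tcp_rot: [1.0, 0.0, 0.005, -0.002]
contact_force: [-1.0, 0.3, -0.2]
opening: 0.49
chunk3 0.87 [540. 230.] 2280 [466.5  68.9] [69.4 43.5] 8.0
chunk3 0.62 [282. 191.] 2095 [506.7 347.4] [82.4 29.1] 1.0
shift [-1.810e+00  1.138e+01 -1.000e-02] toolx yaw 0.0 z 0.2002 turn units -1.4
```

View pics/w6.png

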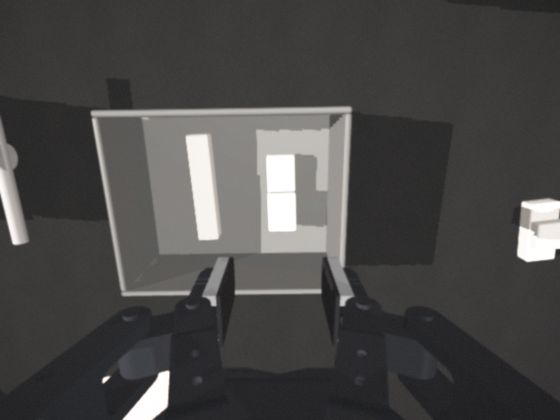

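Runner and chunk2 are both in the bin. Next is chunk3.

```bash

python3 -m creep '[-1.81,11.38,0,-1.4, -1.81,11.38,0,-1.4, -1.81,11.38,0,-1.4, -1.81,11.38,0,-1.4, -1.81,11.38,0,-1.4, -1.81,11.38,0,-1.4, -1.81,11.38,0,-1.4, -1.81,11.38,1,-1.4, -1.81,11.38,1,-1.4]' 80 50
python3 - <<'E'
from h import *
im,i=shot("wrist","w7")
for n,z in [("chunk3",.016)]:
    for d in imaging.silhouettes("wrist",n)[:5]:
        print(n,round(d["p"],2),np.round(d["uv"]),d["mask"].sum(),*rect(i,d["mask"],z))
for d in imaging.silhouettes("wrist","cover")[:2]:
        print(n,round(d["p"],2),np.round(d["uv"]),d["mask"].sum(),*rect(i,d["mask"],.008))
togo(.464,.0645,7)
E
```

```text
time: 13.17
eef_pos: [0.4606, 0.063, 0.1692]
tcp_rot: [0.998, 0.059, -0.004, -0.001]
contact_force: [-1.0, 0.5, -1.5]
opening: 0.683
chunk3 0.93 [275. 189.] 2284 [465.3  65.5] [67.  31.6] 6.8
chunk3 0.71 [539. 265.] 2776 [ 420.6 -204.9] [77.7 46.2] 6.8
chunk3 0.68 [424. 194.] 8781 [470.  -77.6] [93.6 91.6] 83.1
shift [ 0.02  0.03 -0.  ] toolx yaw 7.1 z 0.1732 turn units 0.01
```

View pics/w7.png

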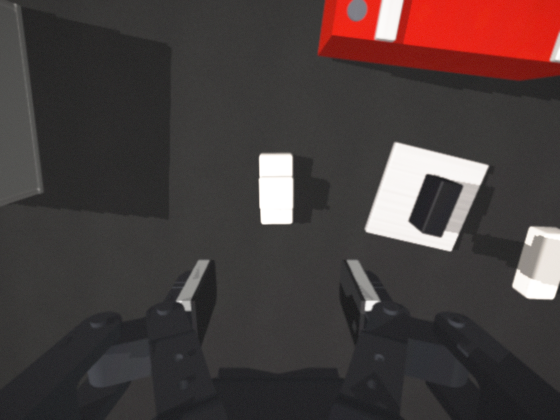

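```bash
python3 -m creep '[0,0,1.5,0, 0,0,3,0, 0,0,4.5,0, 0,0,5.8,0, 0,0,6.55,0, 0,0,6.55,0, 0,0,6.55,0]' 80 50
python3 -m creep '[0,0,0,0, 0,0,0,0, 0,0,0,0, 0,0,0,0, 0,0,0,0, 0,0,-1,0, 0,0,-2.5,0, 0,0,-4,0, 0,0,-5.5,0, 0,0,-7,0, 0,0,-7.5,0, 0,0,-7.5,0]' 255 50
python3 -c "
from h import *
togo(.512,.385,0)"
```

```text
time: 13.9
eef_pos: [0.464, 0.0658, 0.0099]
tcp_rot: [0.998, 0.062, -0.001, -0.0]
contact_force: [-0.3, -0.8, 0.9]
opening: 0.687
time: 14.9
eef_pos: [0.4669, 0.0645, 0.2034]
tcp_rot: [0.998, 0.061, 0.006, 0.001]
contact_force: [1.3, -0.5, -0.4]
opening: 0.334
shift [ 3.36e+00 -1.25e+01  1.00e-02] toolx yaw 7.0 z 0.2034 turn units 1.4
```

```bash
python3 -m creep '[3.36,-12.5,0,1.4, 3.36,-12.5,0,1.4, 3.36,-12.5,0,1.4, 3.36,-12.5,0,1.4, 3.36,-12.5,0,1.4, 3.36,-12.5,0,1.4, 3.36,-12.5,0,1.4, 3.36,-12.5,0,1.4, 3.36,-12.5,0,1.4, 3.36,-12.5,1.5,1.4, 3.36,-12.5,3,1.4, 3.36,-12.5,4.5,1.4, 3.36,-12.5,5.8,1.4, 3.36,-12.5,5.8,1.4, 3.36,-12.5,5.8,1.4]' - 
python3 -m creep '[0,0,0,0, 0,0,0,0, 0,0,0,0, 0,0,-0.5,0, 0,0,-2,0, 0,0,-3.6,0, 0,0,-5.2,0, 0,0,-5.5,0, 0,0,-5.5,0, 0,0,-5.5,0]' 130 50
python3 - <<'E'
from h import *
im,i=shot("wrist","w8")
im,i=shot("top","t8")
for n,z in [("chunk1",.024)]:
    for d in imaging.silhouettes("top",n)[:5]:
        print(n,round(d["p"],2),np.round(d["uv"]),d["mask"].sum(),*rect(i,d["mask"],z))
togo(.421,-.2085,5)
E
```

```text
time: 16.15
eef_pos: [0.5066, 0.3834, 0.0489]
tcp_rot: [1.0, 0.0, -0.004, 0.002]
contact_force: [0.0, -0.3, 0.3]
opening: 0.334
time: 16.98
eef_pos: [0.5097, 0.3854, 0.1923]
tcp_rot: [1.0, 0.0, 0.002, -0.001]
contact_force: [-0.5, -0.0, -0.1]
opening: 0.492
chunk1 0.7 [160. 229.] 278 [509.9 343. ] [74.5 44.5] 2.0
chunk1 0.64 [146. 230.] 168 [510.6 383. ] [65.1 32.3] -1.7
shift [-3.49 23.72  0.06] toolx yaw 0.0 z 0.1878 turn units -1.0
```

View pics/w8.png

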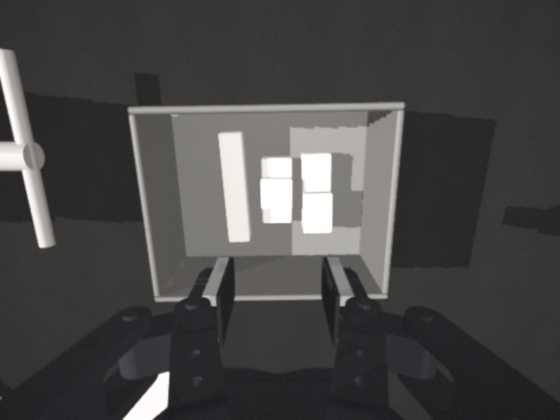

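```bash
python3 -m creep '[-1,4,-0.5,-1, -3.49,23.72,-0.5,-1, -3.49,23.72,-0.5,-1, -3.49,23.72,-0.5,-1, -3.49,23.72,-0.5,-1, -3.49,23.72,-0.5,-1, -3.49,23.72,-0.5,-1, -3.49,23.72,-0.5,-1, -3.49,23.72,-0.5,-1, -3.49,23.72,-0.5,-1, -3.49,23.72,-0.5,-1, -3.49,23.72,-0.5,-1, -3.49,23.72,-0.5,-1, -3.49,23.72,-0.5,-1, -3.49,23.72,-0.5,-1, -3.49,23.72,-0.5,-1, -3.49,23.72,0.5,-1, -3.49,23.72,0.5,-1]' 80 50
python3 - <<'E'
from h import *
im,i=shot("wrist","w9")
for n,z in [("chunk1",.024)]:
    for d in imaging.silhouettes("wrist",n)[:5]:
        print(n,round(d["p"],2),np.round(d["uv"]),d["mask"].sum(),*rect(i,d["mask"],z))
togo(.421,-.2085,5)
E
```

```text
time: 18.63
eef_pos: [0.4196, -0.2056, 0.1724]
tcp_rot: [0.999, 0.043, -0.004, -0.004]
contact_force: [-0.6, 1.4, -2.1]
opening: 0.68
chunk1 0.61 [280. 189.] 2220 [ 422.7 -207.9] [71.2 27.2] 4.4
shift [-0.01  0.1  -0.  ] toolx yaw 5.1 z 0.1756 turn units 0.01
```

View pics/w9.png

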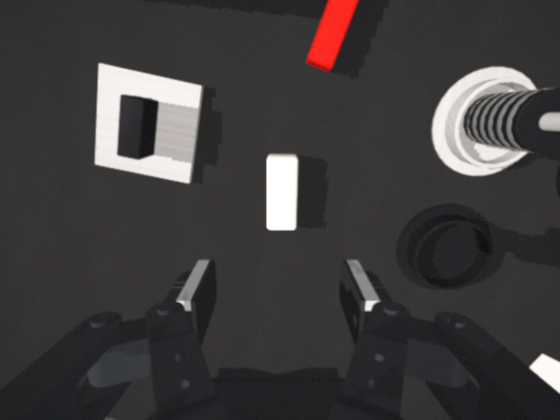

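chunk1, the plain block, is at (281,191), centred.

```bash
python3 -m creep '[0,0.1,1.5,0, 0,0.1,3,0, 0,0.1,4.5,0, 0,0.1,5.9,0, 0,0.1,6.65,0, 0,0.1,6.65,0, 0,0.1,6.65,0]' 80 50
python3 -m creep '[0,0,0,0, 0,0,0,0, 0,0,0,0, 0,0,0,0, 0,0,0,0, 0,0,-1,0, 0,0,-2.5,0, 0,0,-4,0, 0,0,-5.5,0, 0,0,-7,0, 0,0,-8.2,0, 0,0,-8.2,0]' 255 50
python3 -c "
from h import *
togo(.512,.37,0)"
```

```text
time: 19.32
eef_pos: [0.4225, -0.2095, 0.0112]
tcp_rot: [0.999, 0.044, -0.001, -0.001]
contact_force: [1.0, 0.4, 0.9]
opening: 0.688
time: 20.32
eef_pos: [0.4257, -0.2129, 0.2254]
tcp_rot: [0.999, 0.044, 0.006, 0.005]
contact_force: [1.5, -0.9, 0.4]
opening: 0.311
shift [  5.48 -22.92  -0.19] toolx yaw 5.0 z 0.2254 turn units 1.01
```

```bash
python3 -m creep '[0,-4,0,0, 5.48,-22.92,0,1, 5.48,-22.92,0,1, 5.48,-22.92,0,1, 5.48,-22.92,0,1, 5.48,-22.92,0,1, 5.48,-22.92,0,1, 5.48,-22.92,0,1, 5.48,-22.92,0,1, 5.48,-22.92,0,1, 5.48,-22.92,0,1, 5.48,-22.92,0,1, 5.48,-22.92,0,1, 5.48,-22.92,0,1, 5.48,-22.92,1.5,1, 5.48,-22.92,3,1, 5.48,-22.92,4.5,1, 5.48,-22.92,6,1, 5.48,-22.92,6,1, 5.48,-22.92,6,1]' - 
python3 -m creep '[0,0,0,0, 0,0,0,0, 0,0,0,0, 0,0,-0.5,0, 0,0,-2,0, 0,0,-3.6,0, 0,0,-5.2,0, 0,0,-6,0, 0,0,-8,0, 0,0,-8,0]' 130 50
python3 - <<'E'
from h import *
im,i=shot("wrist","w10")
im,i=shot("top","t10")
im,i=shot("side","s10")
E
```

```text
time: 21.98
eef_pos: [0.5068, 0.3714, 0.0639]
tcp_rot: [1.0, 0.0, -0.003, 0.001]
contact_force: [0.8, -0.0, 0.2]
opening: 0.311
time: 22.82
eef_pos: [0.5114, 0.3738, 0.2775]
tcp_rot: [1.0, 0.0, 0.007, -0.004]
contact_force: [0.5, -0.1, 0.8]
opening: 0.492
```

View pics/w10.png

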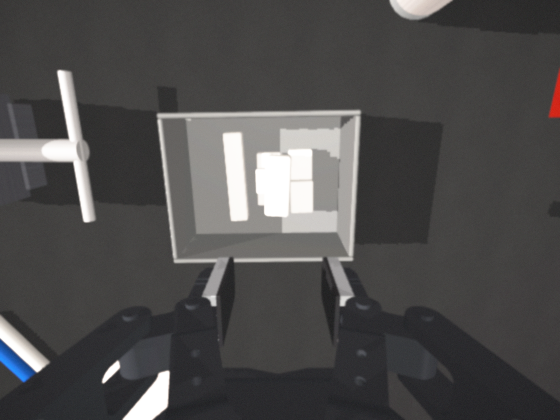

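View pics/s10.png

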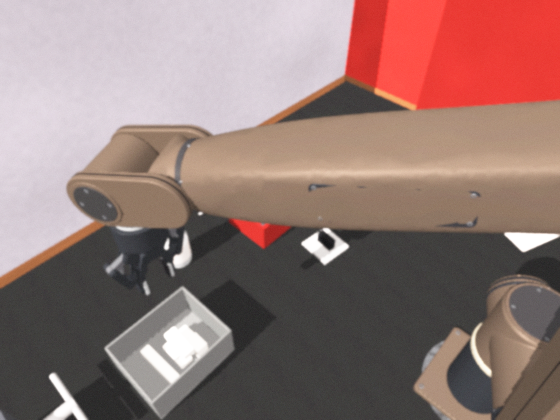

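All four scraps are in the bin, visible at (235,175) to (300,185). Next is the brush.

```bash
python3 -c "
from h import *
togo(.44,-.377,0)"
python3 -m creep '[0,2,-1,0, -2.83,30,-2,0, -2.83,30,-2,0, -2.83,30,-2,0, -2.83,30,-2,0, -2.83,30,-2,0, -2.83,30,-2,0, -2.83,30,-2,0, -2.83,30,-2,0, -2.83,30,-2,0, -2.83,30,-2,0, -2.83,30,-2,0, -2.83,30,-2,0, -2.83,30,-2,0, -2.83,30,-2,0, -2.83,30,-2,0, -2.83,30,-2,0, -2.83,30,-2,0, -2.83,30,-2,0, -2.83,30,-2,0]' 80 60
python3 - <<'E'
from h import *
togo(.44,-.377,0)
im,i=shot("wrist","w11")
print(i["origin"])
for n,z in [("brush",.215),("stand",.022)]:
    for d in imaging.silhouettes("wrist",n)[:3]:
        print(n,round(d["p"],2),np.round(d["uv"]),d["mask"].sum(),*rect(i,d["mask"],z))
E
```

```text
shift [-2.79 29.99 -0.08] toolx yaw 0.0 z 0.2693 turn units 0.0
time: 24.63
eef_pos: [0.4368, -0.3795, 0.3134]
tcp_rot: [1.0, -0.002, -0.002, -0.002]
contact_force: [0.7, 0.1, -0.2]
opening: 0.685
shift [ 0.13 -0.1  -0.  ] toolx yaw -0.2 z 0.3134 turn units -0.04
[ 0.51073408 -0.38043887  0.45619681]
brush 0.98 [287. 120.] 1312 [ 506.  -385.7] [27.7 27.5] -21.5
stand 0.96 [377. 145.] 3942 [ 468.4 -512.2] [91.9 91. ] 65.6
stand 0.92 [285. 139.] 2719 [ 500.3 -389. ] [89.9 89.8] -45.2
stand 0.71 [280. 210.] 3160 [ 379.4 -380.7] [90.2 89.4] 61.5
```

View pics/w11.png

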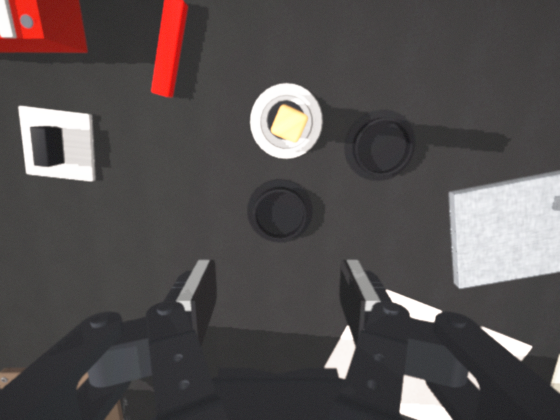

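```bash
python3 - <<'E'
from h import *
im=cv2.imread("pics/w11.png")
crop=im[70:180,230:340]
cv2.imwrite("pics/w11c.png",cv2.resize(crop,None,fx=5,fy=5,interpolation=cv2.INTER_CUBIC))
i=imaging.camera_info("wrist")
hsv=cv2.cvtColor(im,cv2.COLOR_BGR2HSV)
m=cv2.inRange(hsv,(12,60,120),(35,255,255)); m[:,:250]=0;m[:,330:]=0;m[180:]=0
print("handle",rect(i,m,.215))
w=(hsv[:,:,1]<70)&(hsv[:,:,2]>130); w=w.astype(np.uint8); w[:,:240]=0;w[:,335:]=0;w[170:]=0;w[:75]=0
c=max(cv2.findContours(w,cv2.RETR_EXTERNAL,cv2.CHAIN_APPROX_NONE)[0],key=cv2.contourArea)
e=cv2.fitEllipse(c); print(e)
print(unproj(i,[e[0]],.003), [rect(i,w,z) for z in (.003,.022)])
E
```

```text
handle (array([ 505. , -383.6]), array([23. , 22.6]), -23.5)
((285.5743103027344, 120.49711608886719), (71.63612365722656, 75.52208709716797), 6.030614376068115)
[[ 0.50291541 -0.38576506  0.003     ]] [(array([ 501.3, -386.2]), array([97.5, 97.3]), -90.0), (array([ 501.7, -385.8]), array([93.4, 93.3]), -90.0)]
```

View pics/w11c.png

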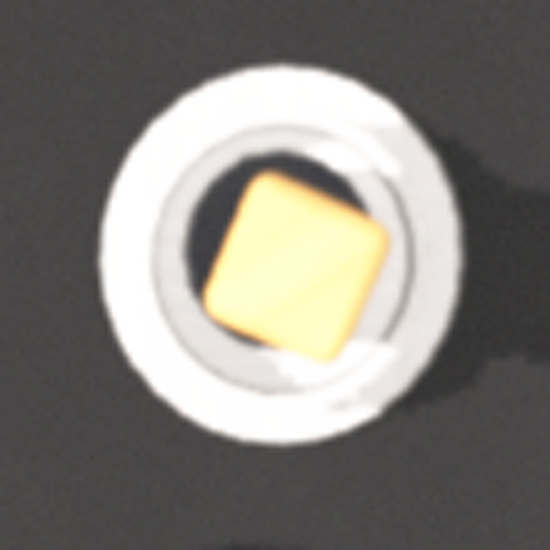

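The handle top is square at (289,124), about 22.6 x 23 mm at z=0.215, which matches. Its yaw is about -23.5 deg, and it stands in the steel stand.

```bash
python3 -c "
from h import *
togo(.5053,-.3838,-23.5)"

```

```text
shift [ 2.68  0.31 -0.  ] toolx yaw 0.1 z 0.3149 turn units 4.71
```

```bash
python3 -m creep '[1,0.1,0,1.4, 2,0.2,0,2.8, 2.68,0.31,0,4.2, 2.68,0.31,0,4.71, 2.68,0.31,0,4.71, 2.68,0.31,0,4.71, 2.68,0.31,0,4.71]' 90 60
python3 - <<'E'
from h import *
im,i=shot("wrist","w12")
togo(.5053,-.3838,-23.5)
print(proj(i,[[.5053,-.3838,.215]]))
E
```

```text
time: 25.37
eef_pos: [0.5053, -0.384, 0.3164]
tcp_rot: [0.979, -0.203, -0.0, -0.0]
contact_force: [-0.1, -0.4, -0.5]
opening: 0.648
shift [-0.01 -0.02 -0.  ] toolx yaw -23.4 z 0.3165 turn units 0.01
[[277.1575852  211.74544715]]
```

View pics/w12.png

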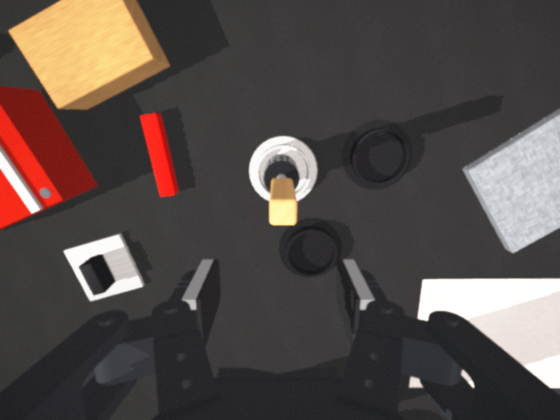

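```bash
python3 - <<'E'
from h import *
i=imaging.camera_info("wrist")
im=cv2.imread("pics/w12.png");cv2.imwrite("pics/w12c.png",cv2.resize(im[130:270,230:350],None,fx=4,fy=4,interpolation=cv2.INTER_CUBIC))
print(unproj(i,[[283,213]],.215)); s=ctrl.get_state(); print(s["eef_pos"])
M=R.from_quat(s["tcp_rot"]).as_matrix(); print(M.T@(unproj(i,[[283,213]],.215)[0]-s["eef_pos"])/.025)
E
```

```text
[[ 0.50235161 -0.38797847  0.215     ]]
[ 0.50519436 -0.38439702  0.31652702]
[-0.04760439  0.17659958  4.06108081]
```

View pics/w12c.png

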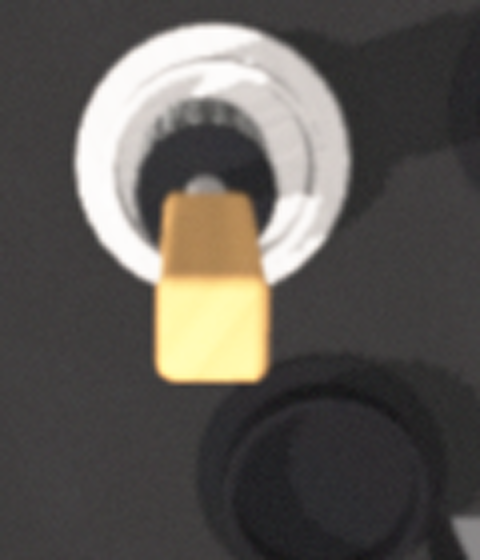

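```bash
python3 -m creep '[-0.05,0.14,0,0, -0.05,0.14,1,0, -0.05,0.14,2.2,0, -0.05,0.14,3.4,0, -0.05,0.14,4.6,0, -0.05,0.14,5.6,0, -0.05,0.14,6,0, -0.05,0.14,6,0, -0.05,0.14,6,0]' 90 60
python3 -m creep '[0,0,0,0, 0,0,0,0, 0,0,0,0, 0,0,0,0, 0,0,0,0, 0,0,0,0]' 255 80
python3 - <<'E'
from h import *
im,i=shot("wrist","w13")
s=ctrl.get_state(); print(s["eef_pos"])
E
```

```text
time: 26.17
eef_pos: [0.5027, -0.3885, 0.167]
tcp_rot: [0.979, -0.204, 0.0, 0.0]
contact_force: [0.3, 0.2, -0.3]
opening: 0.646
time: 26.67
eef_pos: [0.5039, -0.3889, 0.169]
tcp_rot: [0.979, -0.204, 0.002, 0.001]
contact_force: [-0.1, 0.4, 6.8]
opening: 0.249
[ 0.5038756  -0.38884683  0.16896866]
```

View pics/w13.png

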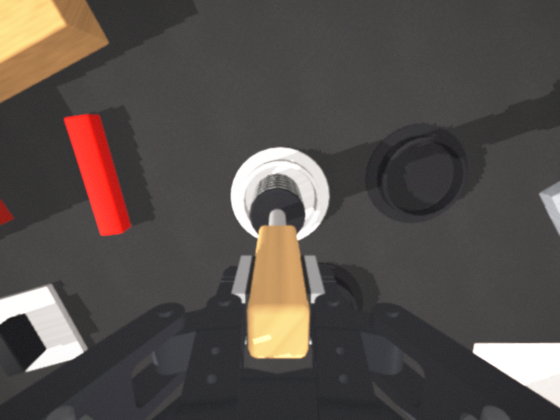

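```bash
python3 - <<'E'
from h import *
i=imaging.camera_info("wrist")
im=cv2.imread("pics/w13.png")
hsv=cv2.cvtColor(im,cv2.COLOR_BGR2HSV)
w=((hsv[:,:,1]<70)&(hsv[:,:,2]>130)).astype(np.uint8); w[:,:225]=0;w[:,335:]=0;w[235:]=0;w[:140]=0
print(rect(i,w,.003))
c=max(cv2.findContours(w,cv2.RETR_EXTERNAL,cv2.CHAIN_APPROX_NONE)[0],key=cv2.contourArea).reshape(-1,2)
c=c[c[:,1]<225]
P=unproj(i,c,.003)[:,:2]
from scipy.optimize import least_squares
f=least_squares(lambda p:np.hypot(P[:,0]-p[0],P[:,1]-p[1])-p[2],[.5,-.387,.048],loss="soft_l1",f_scale=.001)
print(f.x)
E
python3 -m creep '[0,0,-0.5,0, 0,0,-1.5,0, 0,0,-2.7,0, 0,0,-4,0, 0,0,-5.2,0, 0,0,-5.8,0, 0,0,-5.8,0]' -
python3 -c "
from h import *
togo(.565,-.048,0)"
```

```text
(array([ 504. , -391.3]), array([97.4, 87.1]), 66.4)
[ 0.50107636 -0.39024271  0.04623065]
time: 27.3
eef_pos: [0.5039, -0.3893, 0.3174]
tcp_rot: [0.979, -0.204, 0.004, 0.003]
contact_force: [0.1, 0.5, -0.9]
opening: 0.245
shift [ -3.21 -13.49  -0.08] toolx yaw -23.5 z 0.3174 turn units -4.7
```

```bash
python3 -m creep '[0,-1,0,0, -3.2,-13.5,0,-4.7, -3.2,-13.5,0,-4.7, -3.2,-13.5,0,-4.7, -3.2,-13.5,0,-4.7, -3.2,-13.5,0,-4.7, -3.2,-13.5,0,-4.7, -3.2,-13.5,0,-4.7, -3.2,-13.5,0,-4.7, -3.2,-13.5,0,-4.7, -3.2,-13.5,0,-4.7, -3.2,-13.5,0,-4.7, -3.2,-13.5,0,-4.7, -3.2,-13.5,0,-4.7]' -
python3 - <<'E'
from h import *
togo(.565,-.048,0)
im,i=shot("wrist","w14")
import pickle; pickle.dump(i,open("i14.pkl","wb"))
print(i["origin"])
E
```

```text
time: 28.47
eef_pos: [0.5639, -0.048, 0.3107]
tcp_rot: [1.0, -0.001, -0.001, 0.0]
contact_force: [0.4, -0.1, -1.4]
opening: 0.249
shift [ 0.05 -0.   -0.  ] toolx yaw -0.1 z 0.3107 turn units -0.03
[ 0.63745226 -0.04837912  0.4536836 ]
```

View pics/w14.png

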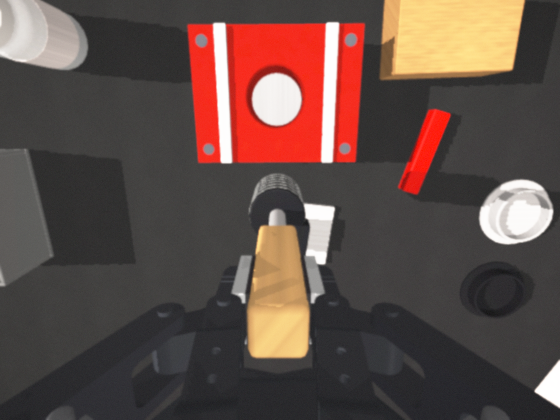

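```bash
python3 - <<'E'
from h import *
import pickle; i=pickle.load(open("i14.pkl","rb"))
im=cv2.imread("pics/w14.png")
cv2.imwrite("pics/w14c.png",cv2.resize(im[10:175,180:370],None,fx=4,fy=4,interpolation=cv2.INTER_CUBIC))
hsv=cv2.cvtColor(im,cv2.COLOR_BGR2HSV)
red=((hsv[:,:,0]<10)|(hsv[:,:,0]>170))&(hsv[:,:,1]>150)&(hsv[:,:,2]>170)
hole=(~red).astype(np.uint8); hole[:,:236]=0;hole[:,318:]=0;hole[:40]=0;hole[150:]=0
c=max(cv2.findContours(hole,cv2.RETR_EXTERNAL,cv2.CHAIN_APPROX_NONE)[0],key=cv2.contourArea)
P=unproj(i,c.reshape(-1,2),.08)[:,:2]
from scipy.optimize import least_squares
f=least_squares(lambda p:np.hypot(P[:,0]-p[0],P[:,1]-p[1])-p[2],[.65,-.05,.032],loss="soft_l1",f_scale=.001)
print("mouth",f.x,c[:,0].min(0),c[:,0].max(0))
# floor disc
wh=((hsv[:,:,1]<90)&(hsv[:,:,2]>140)).astype(np.uint8); wh2=wh.copy(); wh2[:,:245]=0;wh2[:,308:]=0;wh2[:50]=0;wh2[140:]=0
print("floor",rect(i,wh2,.01))
for a,b in [(210,238),(318,345)]:
    w=wh.copy(); w[:,:a]=0;w[:,b:]=0;w[170:]=0; print("rail",rect(i,w,.086))
scr=np.array([[201.5,41],[350.5,40],[208.5,149],[344.5,148.5]]); S=unproj(i,scr,.08)[:,:2]; print(S,S.mean(0))
print("red",rect(i,cv2.morphologyEx((red|(wh>0)).astype(np.uint8)*255,cv2.MORPH_OPEN,np.ones((3,3)))[:170],.08))
E
```

```text
mouth [ 0.65473728 -0.04471945  0.03024359] [247  66] [302 126]
floor (array([654.8, -46.7]), array([63.6, 63.3]), 89.8)
rail (array([654.7,  10.5]), array([141. ,  13.4]), 0.2)
rail (array([ 655. , -103.2]), array([139.9,  13.7]), -0.0)
[[ 0.70936495  0.03035681]
 [ 0.70982636 -0.12378951]
 [ 0.5992874   0.0305035 ]
 [ 0.59939156 -0.12410095]] [ 0.65446757 -0.04675754]
red (array([655.1, -46.5]), array([180.9, 143.3]), -89.9)
```

View pics/w14c.png

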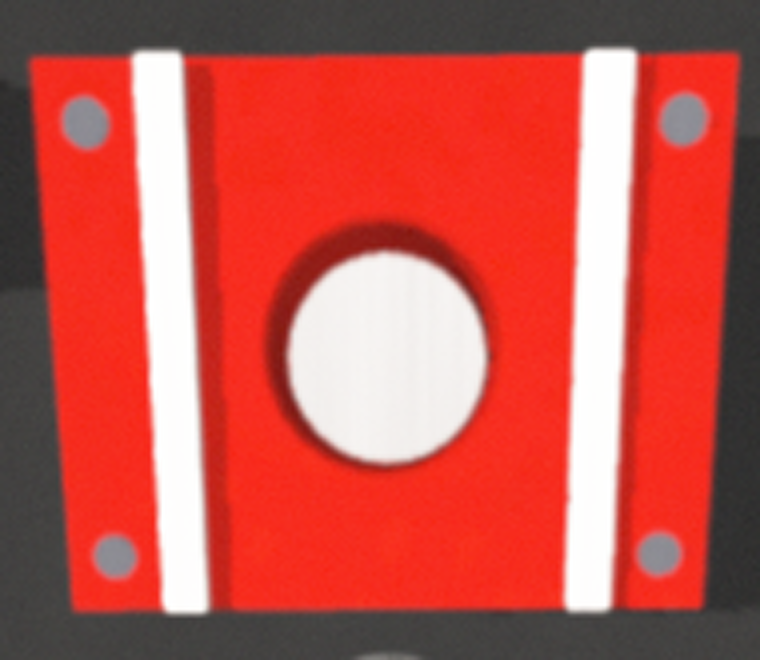

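```bash
python3 - <<'E'
from h import *
import pickle; i=pickle.load(open("i14.pkl","rb"))
M=R.from_quat(i["attitude"]).as_matrix(); t=np.array([.5638,-.048,.3107])
def pr(off): return np.round(proj(i,[t+np.array([0,0,o]) for o in off]),1)
print(pr([.046,-.044,-.094,-.164]))
# circle of head top and foot
a=np.linspace(0,2*np.pi,12,endpoint=False)
for z in(-.094,-.164):
    q=proj(i,np.c_[t[0]+.022*np.cos(a),t[1]+.022*np.sin(a),np.full(12,t[2]+z)]); print(q.min(0),q.max(0))
im=cv2.imread("pics/w14.png"); cv2.imwrite("pics/w14d.png",cv2.resize(im[165:370,200:360],None,fx=3,fy=2.9,interpolation=cv2.INTER_CUBIC))
E
```

```text
[[277.3 332.3]
 [277.5 238.3]
 [277.6 214.3]
 [277.6 192.9]]
[248.84265046 186.14009082] [306.2787906  241.02541204]
[254.9904884  170.44219566] [300.22063037 214.52518157]
```

View pics/w14d.png

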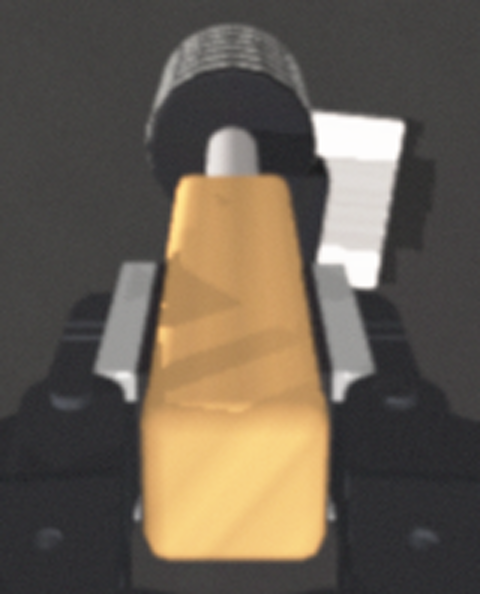

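```bash
python3 -c "
from h import *
togo(.6568,-.0468,0)"
python3 -m creep '[1.5,0,0,0, 3,0,0,0, 3.7,-0.05,0,0, 3.7,-0.05,0.8,0, 3.7,-0.05,1.6,0, 3.7,-0.05,1.6,0, 3.7,-0.05,1.6,0, 3.7,-0.05,1.6,0]' -
python3 - <<'E'
from h import *
togo(.6568,-.0468,0)
im,i=shot("wrist","w15"); im=im[:,:,::-1]
cv2.imwrite("pics/w15c.png",cv2.resize(im[120:330,160:400],None,fx=3,fy=2.8,interpolation=cv2.INTER_CUBIC))
im,i=shot("side","s15"); im=im[:,:,::-1]
cv2.imwrite("pics/s15c.png",cv2.resize(im[100:270,190:360],None,fx=3.5,fy=3.5,interpolation=cv2.INTER_CUBIC))
E
```

```text
shift [ 3.71 -0.06 -0.  ] toolx yaw -0.1 z 0.3109 turn units -0.03
time: 29.18
eef_pos: [0.6569, -0.0462, 0.2724]
tcp_rot: [1.0, -0.001, 0.001, 0.0]
contact_force: [0.4, -0.6, -0.8]
opening: 0.246
shift [-0.    0.02  0.  ] toolx yaw -0.1 z 0.2724 turn units -0.02
```

View pics/w15c.png

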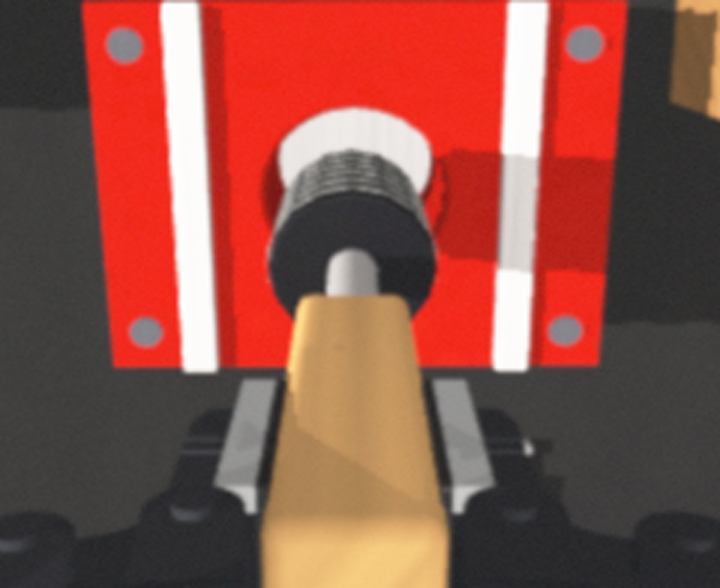

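View pics/s15c.png

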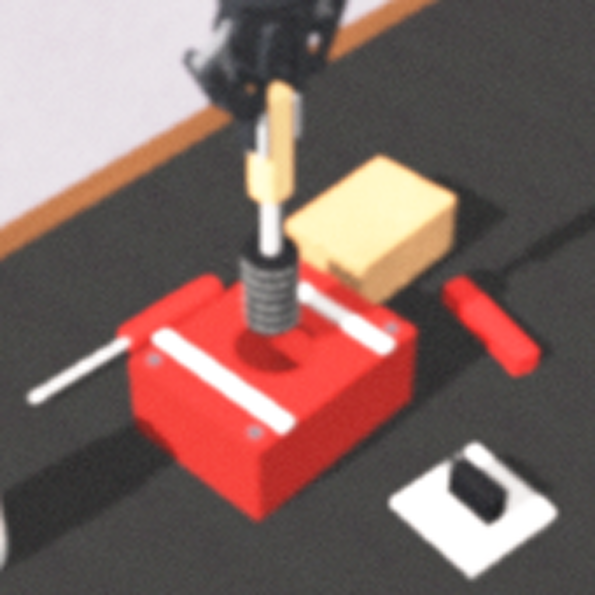

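```bash
python3 - <<'E'
from h import *
i=imaging.camera_info("side")
g=lambda x,y:[x/3.5+190,y/3.5+100]
print(unproj(i,[g(271.5,319)],.108),unproj(i,[g(268,349)],.08))
a=np.linspace(0,2*np.pi,36)
def box(c,r,z):
    q=(proj(i,np.c_[c[0]+r*np.cos(a),c[1]+r*np.sin(a),0*a+z])-[190,100])*3.5; return q.min(0).round(),q.max(0).round()
print("foot",box((.6568,-.0466),.022,.108),"headtop",box((.6568,-.0466),.022,.178))
print("mouth",box((.6548,-.0465),.032,.08))
E
```

```text
[[ 0.65321374 -0.04437249  0.108     ]] [[ 0.65208992 -0.03895097  0.08      ]]
foot (array([242., 296.]), array([299., 335.])) headtop (array([240., 227.]), array([299., 266.]))
mouth (array([232., 314.]), array([313., 372.]))
```

```bash
python3 -m creep '[0,0,0.5,0, 0,0,1,0, 0,0,1.4,0, 0,0,1.4,0, 0,0,1.4,0]' -
python3 - <<'E'
from h import *
print(ctrl.get_state()["contact_force"])
im,i=shot("wrist","w16"); im=im[:,:,::-1]
cv2.imwrite("pics/w16c.png",cv2.resize(im[120:330,160:400],None,fx=3,fy=2.8,interpolation=cv2.INTER_CUBIC))
im,i=shot("side","s16"); im=im[:,:,::-1]
cv2.imwrite("pics/s16c.png",cv2.resize(im[100:270,190:360],None,fx=3.5,fy=3.5,interpolation=cv2.INTER_CUBIC))
E
```

```text
time: 29.7
eef_pos: [0.6557, -0.0452, 0.2341]
tcp_rot: [1.0, -0.0, -0.002, -0.0]
contact_force: [0.4, -0.6, -1.4]
opening: 0.247
[ 0.37876718 -0.57236255 -1.40769123]
```

View pics/w16c.png

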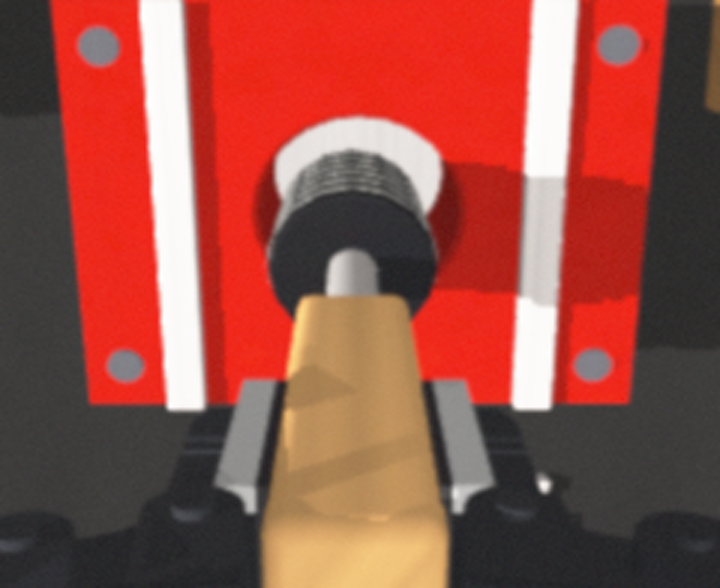

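View pics/s16c.png

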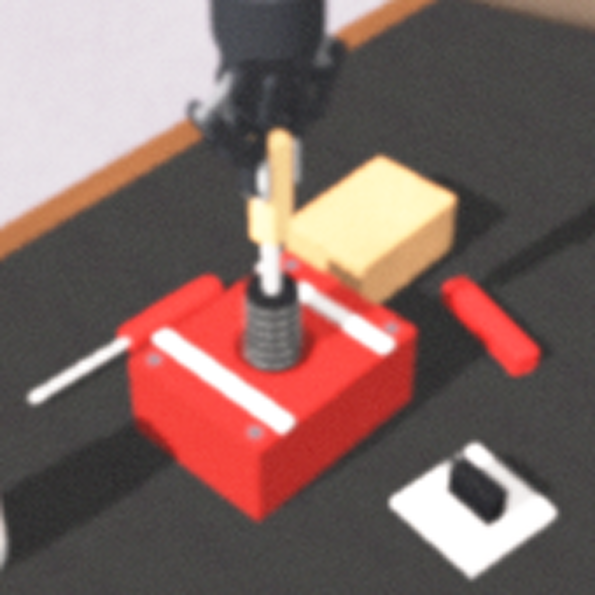

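```bash
python3 -m creep '[0,0.06,0.3,0, 0,0.06,0.8,0, 0,0.06,1.3,0, 0,0.06,1.8,0, 0,0.06,2.1,0, 0,0.06,2.25,0, 0,0.06,2.25,0, 0,0.06,2.25,0]' -
python3 -c "
from h import *
s=ctrl.get_state();print(s['contact_force'],s['eef_pos'],s['wrist_torque'])"
```

```text
time: 30.47
eef_pos: [0.6567, -0.047, 0.1799]
tcp_rot: [1.0, -0.0, -0.0, -0.0]
contact_force: [0.2, -0.3, -1.1]
opening: 0.246
[ 0.18071107 -0.33881445 -1.09861626] [ 0.65669602 -0.04699998  0.1798643 ] [0.03808836 0.03567466 0.01860325]
```

```bash
python3 -m creep '[0,0,0.1,0, 0,0,0.2,0, 0,0,0.2,0, 0,0,0.2,0, 0,0,0.2,0]' -

```

```text
time: 30.88
eef_pos: [0.6567, -0.047, 0.1753]
tcp_rot: [1.0, -0.0, 0.0, 0.0]
contact_force: [0.5, 0.5, -0.5]
opening: 0.252
```

```bash
python3 -m creep '[0,0,-0.8,0, 0,0,-1.6,0, 0,0,-2.3,0, 0,0,-2.3,0, 0,0,-2.3,0, 0,0,-2.3,0, 0,0,-1.5,0, 0,0,-0.7,0, 0,0,0,0, 0,0,0.04,0, 0,0,0.04,0, 0,0,0.04,0, 0,0,0.04,0]' -
python3 -m creep '[0,0,-0.8,0, 0,0,-1.6,0, 0,0,-2.3,0, 0,0,-2.3,0, 0,0,-2.3,0, 0,0,-2.3,0]' -
python3 -m creep '[0,0,0.8,0, 0,0,1.6,0, 0,0,2.3,0, 0,0,2.34,0, 0,0,2.34,0, 0,0,2.34,0, 0,0,2.34,0]' -
```

```text
time: 31.97
eef_pos: [0.6561, -0.0469, 0.1728]
tcp_rot: [1.0, -0.0, -0.001, -0.0]
contact_force: [0.5, 0.9, -0.5]
opening: 0.25
time: 32.47
eef_pos: [0.6557, -0.0468, 0.2295]
tcp_rot: [1.0, -0.0, -0.002, -0.0]
contact_force: [0.1, -0.0, -1.8]
opening: 0.249
time: 33.05
eef_pos: [0.6558, -0.0468, 0.1714]
tcp_rot: [1.0, -0.0, -0.001, -0.0]
contact_force: [0.1, -0.2, -0.6]
opening: 0.252
```

```bash
python3 -m creep '[0,0,0.1,0, 0,0,0.1,0, 0,0,0.1,0]' -
python3 -m creep '[0,0,0.1,0, 0,0,0.1,0, 0,0,0.1,0]' -
```

```text
time: 33.3
eef_pos: [0.6562, -0.0468, 0.1713]
tcp_rot: [1.0, -0.0, -0.001, -0.0]
contact_force: [-2.7, 1.1, 4.4]
opening: 0.249
time: 33.55
eef_pos: [0.6566, -0.0469, 0.1713]
tcp_rot: [1.0, -0.0, -0.0, -0.0]
contact_force: [-4.4, 2.4, 11.8]
opening: 0.244
```

The foot is on the floor: 12 N at TCP z=0.171. A few extra strokes for certainty.

```bash
python3 -m creep '[0,0,-0.9,0, 0,0,-1.7,0, 0,0,-2.4,0, 0,0,-2.4,0, 0,0,-2.4,0, 0,0,-2.4,0, 0,0,-1.5,0, 0,0,-0.7,0, 0,0,-0.15,0, 0,0,-0.1,0, 0,0,-0.1,0, 0,0,-0.1,0, 0,0,-0.1,0]' -
python3 -m creep '[0,0,-0.9,0, 0,0,-1.7,0, 0,0,-2.4,0, 0,0,-2.4,0, 0,0,-2.4,0, 0,0,-2.4,0, 0,0,-1.5,0, 0,0,-0.7,0, 0,0,-0.05,0, 0,0,0,0, 0,0,0,0, 0,0,0,0, 0,0,0,0]' -
python3 -m creep '[0,0,-0.9,0, 0,0,-1.7,0, 0,0,-2.4,0, 0,0,-2.4,0, 0,0,-2.4,0, 0,0,-2.4,0, 0,0,-1.5,0, 0,0,-0.7,0, 0,0,-0.05,0, 0,0,0,0, 0,0,0,0, 0,0,0,0, 0,0,0,0]' -
python3 -m creep '[0,0,-1,0, 0,0,-2.4,0, 0,0,-3.8,0, 0,0,-5.2,0, 0,0,-5.8,0, 0,0,-5.8,0, 0,0,-5.8,0]' -
python3 - <<'E'
from h import *
im,i=shot("wrist","w17")
togo(.5025,-.3885,-23.5)
E
```

```text
time: 34.63
eef_pos: [0.6566, -0.0468, 0.1706]
tcp_rot: [1.0, -0.0, -0.0, -0.0]
contact_force: [-1.8, 0.7, 3.6]
opening: 0.247
time: 35.72
eef_pos: [0.6561, -0.0468, 0.1697]
tcp_rot: [1.0, -0.0, -0.001, -0.0]
contact_force: [-0.8, 0.5, 3.3]
opening: 0.245
time: 36.8
eef_pos: [0.6558, -0.0468, 0.1688]
tcp_rot: [1.0, -0.0, -0.001, -0.0]
contact_force: [0.7, 0.2, -3.0]
opening: 0.249
time: 37.38
eef_pos: [0.6567, -0.047, 0.3152]
tcp_rot: [1.0, -0.0, 0.0, 0.0]
contact_force: [-0.1, 1.2, -2.6]
opening: 0.248
shift [-6.130e+00  1.367e+01  1.000e-02] toolx yaw -0.0 z 0.313 turn units 4.69
```

View pics/w17.png

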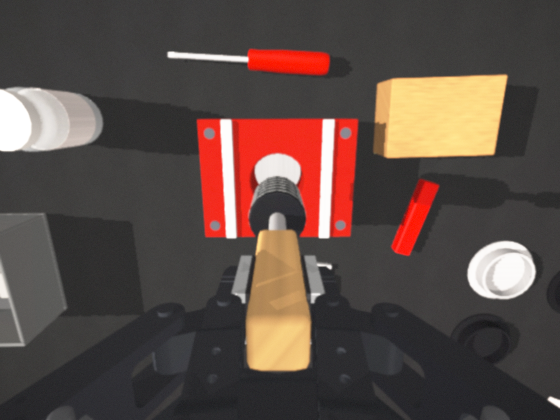

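```bash
python3 -m creep '[-1,1,0,0, -6.13,13.67,0,4.7, -6.13,13.67,0,4.7, -6.13,13.67,0,4.7, -6.13,13.67,0,4.7, -6.13,13.67,0,4.7, -6.13,13.67,0,4.7, -6.13,13.67,0,4.7, -6.13,13.67,0,4.7, -6.13,13.67,0,4.7, -6.13,13.67,0,4.7, -6.13,13.67,0,4.7, -6.13,13.67,0,4.7, -6.13,13.67,1.5,4.7, -6.13,13.67,2.5,4.7, -6.13,13.67,3.5,4.7, -6.13,13.67,3.5,4.7, -6.13,13.67,3.5,4.7]' -
python3 - <<'E'
from h import *
togo(.5025,-.3885,-23.5)
im,i=shot("wrist","w18"); im=im[:,:,::-1]
cv2.imwrite("pics/w18c.png",cv2.resize(im[120:330,160:400],None,fx=3,fy=2.8,interpolation=cv2.INTER_CUBIC))
im,i=shot("side","s18"); im=im[:,:,::-1]
cv2.imwrite("pics/s18c.png",cv2.resize(im[80:230,310:460],None,fx=4,fy=4,interpolation=cv2.INTER_CUBIC))
E
```

```text
time: 38.93
eef_pos: [0.5033, -0.3862, 0.2261]
tcp_rot: [0.979, -0.203, -0.002, -0.001]
contact_force: [0.5, 0.4, -0.9]
opening: 0.245
shift [ 0.01  0.1  -0.  ] toolx yaw -23.4 z 0.2261 turn units 0.02
```

View pics/w18c.png

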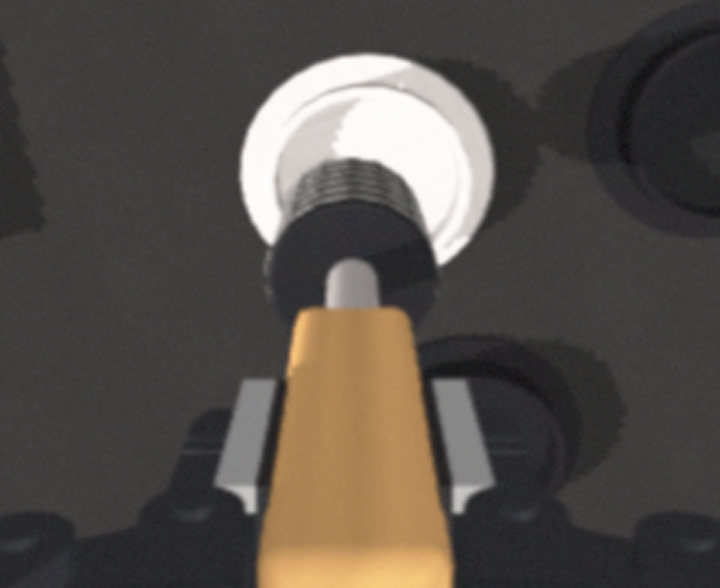

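View pics/s18c.png

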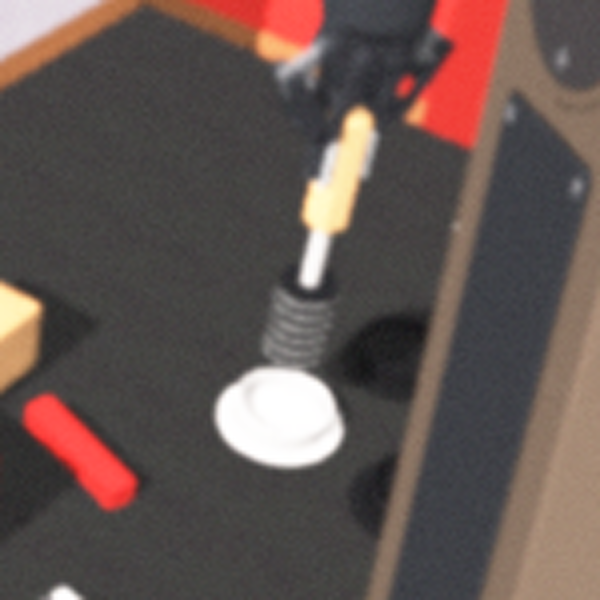

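```bash
python3 - <<'E'
from h import *
from scipy.optimize import least_squares
i=imaging.camera_info("wrist"); s=ctrl.get_state()
im=cv2.imread("pics/w18.png"); hsv=cv2.cvtColor(im,cv2.COLOR_BGR2HSV)
w=((hsv[:,:,1]<70)&(hsv[:,:,2]>110)).astype(np.uint8); w[:,:225]=0;w[:,335:]=0;w[222:]=0;w[:125]=0
c=max(cv2.findContours(w,cv2.RETR_EXTERNAL,cv2.CHAIN_APPROX_NONE)[0],key=cv2.contourArea).reshape(-1,2)
hull=cv2.convexHull(c).reshape(-1,2); 
P=unproj(i,c[(c[:,1]<200)],.003)[:,:2]
f=least_squares(lambda p:np.hypot(P[:,0]-p[0],P[:,1]-p[1])-.048,[.5,-.387],loss="soft_l1",f_scale=.001)
print(f.x, f.cost)
M=R.from_quat(s["tcp_rot"]).as_matrix(); print(s["eef_pos"], M.T@(np.r_[f.x,0]-s["eef_pos"])/.025)
# foot check
a=np.linspace(0,2*np.pi,36)
for z in (-.09,-.16):
    q=proj(i,np.c_[s["eef_pos"][0]+.022*np.cos(a),s["eef_pos"][1]+.022*np.sin(a),0*a+s["eef_pos"][2]+z]); q=(q-[160,120])*[3,2.8]; print(q.min(0),q.max(0))
i=imaging.camera_info("side")
def box(c,r,z):
    q=(proj(i,np.c_[c[0]+r*np.cos(a),c[1]+r*np.sin(a),0*a+z])-[310,80])*4; return q.min(0).round(),q.max(0).round()
print(box(s["eef_pos"],.022,.066),box(f.x,.048,.003),box((.502,-.3875),.048,.003))
E
```

```text
[ 0.50211302 -0.39326633] 0.002203905225627458
[ 0.5045311  -0.38840219  0.23028413] [-0.03884773  0.2061825   9.21153822]
[264.51631914 189.80866312] [439.3624592  345.58055004]
[283.36686894 145.12600541] [420.53851045 269.8147567 ]
(array([257., 334.]), array([316., 372.])) (array([216., 372.]), array([338., 455.])) (array([212., 376.]), array([335., 459.]))
```

```bash
python3 -m creep '[0,0.15,0.3,0, 0,0.15,0.9,0, 0,0.15,1.2,0, 0,0.15,1.2,0, 0,0.15,1.2,0]' -
python3 - <<'E'
from h import *
im,i=shot("wrist","w19"); im=im[:,:,::-1]
cv2.imwrite("pics/w19c.png",cv2.resize(im[120:330,160:400],None,fx=3,fy=2.8,interpolation=cv2.INTER_CUBIC))
im,i=shot("side","s19"); im=im[:,:,::-1]
cv2.imwrite("pics/s19c.png",cv2.resize(im[80:230,310:460],None,fx=4,fy=4,interpolation=cv2.INTER_CUBIC))
E
```

```text
time: 39.45
eef_pos: [0.5017, -0.3921, 0.1981]
tcp_rot: [0.979, -0.204, -0.0, -0.0]
contact_force: [0.6, -0.1, -1.8]
opening: 0.246
```

View pics/w19c.png

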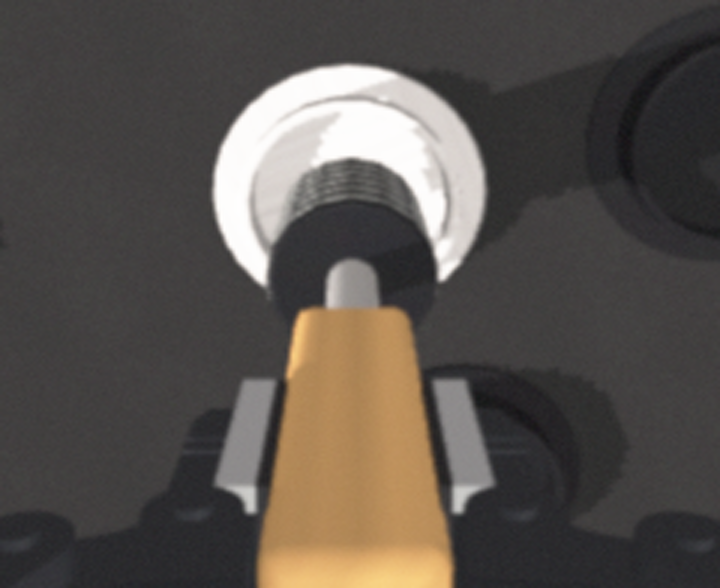

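View pics/s19c.png

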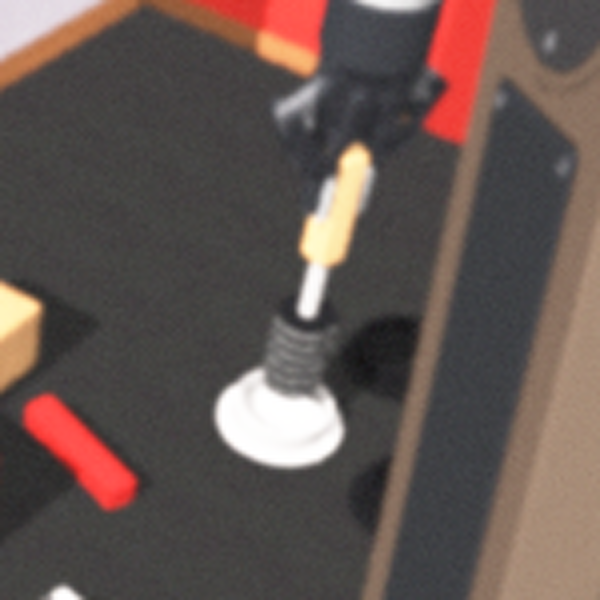

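```bash
python3 - <<'E'
from h import *
from scipy.optimize import least_squares
i=imaging.camera_info("wrist"); s=ctrl.get_state(); T=s["eef_pos"]
im=cv2.imread("pics/w19.png"); hsv=cv2.cvtColor(im,cv2.COLOR_BGR2HSV)
w=((hsv[:,:,1]<70)&(hsv[:,:,2]>110)).astype(np.uint8); w[:,:225]=0;w[:,335:]=0;w[222:]=0;w[:125]=0
c=max(cv2.findContours(w,cv2.RETR_EXTERNAL,cv2.CHAIN_APPROX_NONE)[0],key=cv2.contourArea).reshape(-1,2)
P=unproj(i,c[(c[:,1]<210)],.003)[:,:2]
f=least_squares(lambda p:np.hypot(P[:,0]-p[0],P[:,1]-p[1])-.048,[.5,-.387],loss="soft_l1",f_scale=.0005)
M=R.from_quat(s["tcp_rot"]).as_matrix(); print(T,f.x, M.T@(np.r_[f.x,0]-T)/.025)
print((proj(i,[T+[0,0,-.16],T+[0,0,-.09]])-[160,120])*[3,2.8])
i=imaging.camera_info("side"); Rm=R.from_quat(i["attitude"]).as_matrix(); print("side right",Rm[:,0],"down",Rm[:,1])
E
```

```text
[ 0.50208276 -0.39257142  0.19916033] [ 0.50039343 -0.39011007] [-0.11358896 -0.06873748  7.96620182]
[[352.09253252 208.12456312]
 [352.01239374 269.25807969]]
side right [-0.73337743 -0.67957739  0.01822413] down [-0.50263123  0.52398354 -0.6876068 ]
```

```bash
python3 -m creep '[-0.02,-0.09,0,0, -0.02,-0.09,0.4,0, -0.02,-0.09,0.8,0, -0.02,-0.09,1.1,0, -0.02,-0.09,1.1,0, -0.02,-0.09,1.1,0]' -
python3 -m creep '[0,0,0.1,0, 0,0,0.1,0, 0,0,0.1,0]' -
python3 -m creep '[0,0,0.1,0, 0,0,0.1,0, 0,0,0.1,0]' -
```

```text
time: 40.05
eef_pos: [0.5016, -0.3892, 0.1689]
tcp_rot: [0.979, -0.204, -0.001, -0.001]
contact_force: [0.1, 0.2, -1.6]
opening: 0.25
time: 40.3
eef_pos: [0.5023, -0.39, 0.1683]
tcp_rot: [0.979, -0.204, 0.0, 0.0]
contact_force: [-0.7, -0.8, -1.5]
opening: 0.245
time: 40.55
eef_pos: [0.5021, -0.3898, 0.1655]
tcp_rot: [0.979, -0.204, -0.0, -0.0]
contact_force: [0.0, 0.8, -1.3]
opening: 0.249
```

```bash
python3 -m creep '[0,0,0.1,0, 0,0,0.1,0, 0,0,0.1,0]' -
python3 -m creep '[0,0,0.08,0, 0,0,0.08,0, 0,0,0.08,0]' -
```

```text
time: 40.8
eef_pos: [0.5025, -0.3901, 0.1637]
tcp_rot: [0.979, -0.204, 0.001, 0.0]
contact_force: [-0.5, 0.5, -0.3]
opening: 0.245
time: 41.05
eef_pos: [0.5028, -0.3903, 0.1636]
tcp_rot: [0.979, -0.204, 0.001, 0.001]
contact_force: [-0.6, 0.7, 6.4]
opening: 0.244
```

```bash
python3 -m creep '[0,0,-0.06,0, 0,0,-0.06,0, 0,0,-0.06,0]' -
python3 -m creep '[0,0,0,0, 0,0,0,0, 0,0,0,0, 0,0,0,0, 0,0,0,0]' 90 50
python3 - <<'E'
from h import *
im,i=shot("wrist","w20")
E
```

```text
time: 41.3
eef_pos: [0.5025, -0.3902, 0.1636]
tcp_rot: [0.979, -0.204, 0.001, 0.0]
contact_force: [-0.7, 0.6, 5.3]
opening: 0.245
time: 41.72
eef_pos: [0.502, -0.3896, 0.162]
tcp_rot: [0.979, -0.204, -0.0, -0.0]
contact_force: [0.4, -0.2, 0.0]
opening: 0.648
```

View pics/w20.png

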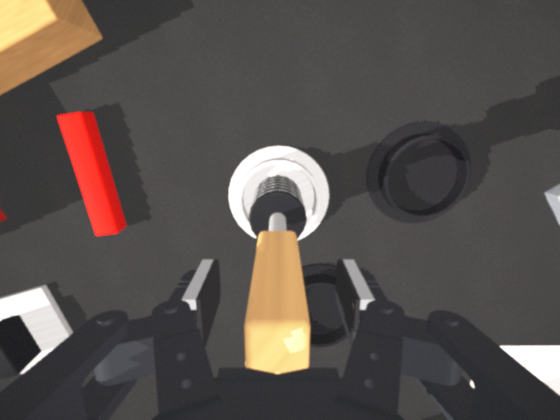

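Brush is released and standing centred in the stand at (278,195). I'll rise clear, then check it and relocate the cover.

```bash
python3 -m creep '[0,0,-0.8,0, 0,0,-2.2,0, 0,0,-3.6,0, 0,0,-5,0, 0,0,-6,0, -3,0,-6,0, -3,0,-6,-2, -3,0,-6,-4.7, -3,0,-6,-4.7, -3,0,-6,-4.7]' 90 50
python3 - <<'E'
from h import *
im,i=shot("wrist","w21"); im2=im[:,:,::-1]
cv2.imwrite("pics/w21c.png",im2)
hsv=cv2.cvtColor(np.ascontiguousarray(im2),cv2.COLOR_BGR2HSV)
for n,z in [("brush",.215),("stand",.003),("cover",.008)]:
    for d in imaging.silhouettes("wrist",n)[:3]:
        print(n,round(d["p"],2),np.round(d["uv"]),d["mask"].sum(),*rect(i,d["mask"],z))
im,i=shot("side","s21"); im=im[:,:,::-1]
cv2.imwrite("pics/s21c.png",cv2.resize(im[80:280,270:470],None,fx=3,fy=3,interpolation=cv2.INTER_CUBIC))
im,i=shot("top","t21")
for n,z in [("cover",.008)]:
    for d in imaging.silhouettes("top",n)[:3]:
        print(n,round(d["p"],2),np.round(d["uv"]),d["mask"].sum(),*rect(i,d["mask"],z))
togo(.43,-.08,0)
E
```

```text
time: 42.6
eef_pos: [0.4328, -0.3596, 0.3127]
tcp_rot: [1.0, 0.002, 0.0, 0.0]
contact_force: [0.2, -1.0, 0.5]
opening: 0.644
brush 0.81 [308. 122.] 1645 [ 500.4 -380.7] [35.9 27.3] 66.3
stand 0.9 [283. 108.] 2414 [ 498.8 -386.6] [95.8 89. ] -11.7
stand 0.87 [292. 208.] 3334 [ 372.1 -381.4] [95.7 95. ] 0.2
stand 0.74 [395. 145.] 4029 [ 467.1 -518.4] [97.1 94.6] -63.3
cover 0.65 [ 68. 140.] 4857 [469.8 -80. ] [94.2 92.2] 84.2
cover 0.92 [286. 242.] 703 [468.8 -80.5] [93.  89.4] -6.1
shift [ -0.15 -11.2    0.  ] toolx yaw -0.1 z 0.3125 turn units -0.01
```

View pics/w21c.png

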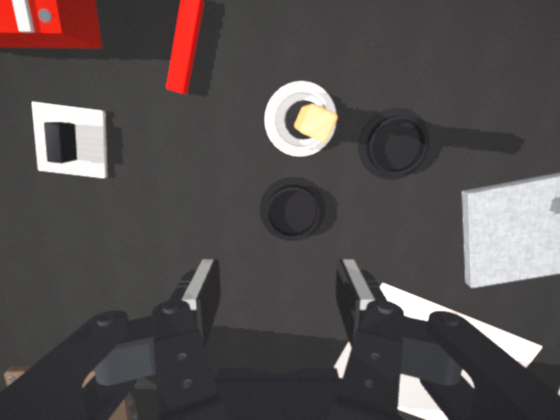

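View pics/s21c.png

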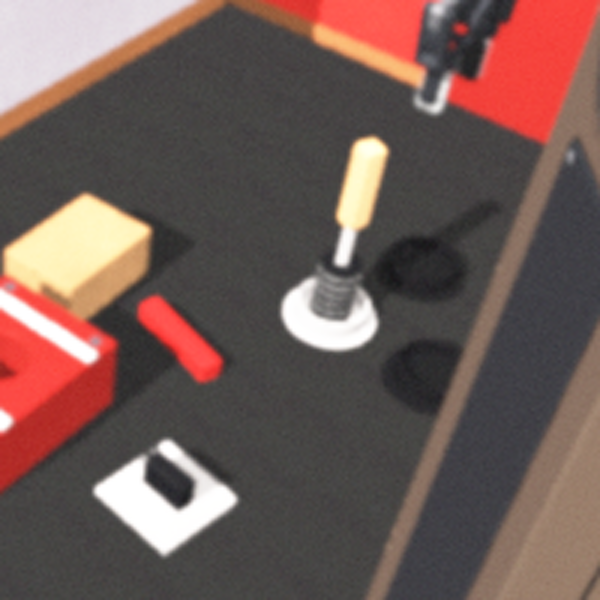

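```bash
python3 -c "
from h import *
togo(.47,-.08,-6.3)"
python3 -m creep '[0,-1.5,0,0, 1.46,-11.2,0,1.25, 1.46,-11.2,0,1.25, 1.46,-11.2,0,1.25, 1.46,-11.2,0,1.25, 1.46,-11.2,0,1.25, 1.46,-11.2,0,1.25, 1.46,-11.2,1.5,1.25, 1.46,-11.2,3,1.25, 1.46,-11.2,4.5,1.25, 1.46,-11.2,5.6,1.25, 1.46,-11.2,5.6,1.25, 1.46,-11.2,5.6,1.25, 1.46,-11.2,5.6,1.25]' 80 50
python3 - <<'E'
from h import *
import pickle
togo(.47,-.08,-6.3)
im,i=shot("wrist","w22"); pickle.dump(i,open("i22.pkl","wb"))
for d in imaging.silhouettes("wrist","cover")[:2]:
        print(round(d["p"],2),np.round(d["uv"]),d["mask"].sum(),*rect(i,d["mask"],.008))
hsv=cv2.cvtColor(np.ascontiguousarray(im[:,:,::-1]),cv2.COLOR_BGR2HSV)
E
```

```text
shift [  1.45 -11.2    0.  ] toolx yaw -0.1 z 0.3125 turn units 1.25
time: 44.12
eef_pos: [0.4714, -0.0805, 0.1747]
tcp_rot: [0.998, -0.055, 0.002, 0.0]
contact_force: [1.2, -0.0, 0.0]
opening: 0.684
shift [-0.06 -0.01 -0.  ] toolx yaw -6.3 z 0.1747 turn units 0.0
0.76 [278. 191.] 8234 [471.  -78.8] [91.1 89.9] -6.9
```

View pics/w22.png

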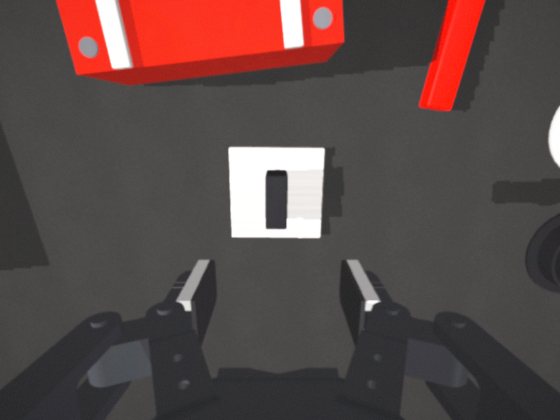

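The cover is at (277,193) with its handle along tool x, aligned with the jaws.

```bash
python3 -m creep '[-0.02,0,1.5,0, -0.02,0,3,0, -0.02,0,4.5,0, -0.02,0,5.6,0, -0.02,0,6.1,0, -0.02,0,6.2,0, -0.02,0,6.2,0]' 80 50
python3 -m creep '[0,0,0,0, 0,0,0,0, 0,0,0,0, 0,0,0,0, 0,0,0,0, 0,0,0,0]' 255 80
python3 -c "
from h import *
s=ctrl.get_state();print(s['contact_force'],s['eef_pos'],s['opening'])"
```

```text
time: 44.8
eef_pos: [0.4705, -0.0803, 0.0184]
tcp_rot: [0.998, -0.055, 0.001, 0.0]
contact_force: [-0.0, 0.0, 0.2]
opening: 0.681
time: 45.3
eef_pos: [0.4712, -0.0804, 0.0197]
tcp_rot: [0.998, -0.055, 0.002, 0.0]
contact_force: [-0.7, 0.3, 6.8]
opening: 0.211
[-0.71220797  0.32103905  6.76239578] [ 0.47123111 -0.08035958  0.01969196] 0.21149425119298942
```

```bash
python3 -m creep '[0,0,-0.5,0, 0,0,-1.7,0, 0,0,-3.2,0, 0,0,-4.8,0, 0,0,-6.2,0, 0,0,-6.2,0, 0,0,-6.2,-1.26, 0,0,-6.2,-1.26, 0,0,-6.2,-1.26]' -
python3 - <<'E'
from h import *
togo(.6555,-.0468,0)
shot("wrist","w23")
E
```

```text
time: 46.05
eef_pos: [0.4687, -0.0795, 0.1716]
tcp_rot: [1.0, -0.001, -0.001, -0.0]
contact_force: [0.1, -0.6, -3.1]
opening: 0.215
shift [ 7.47 -1.32 -0.01] toolx yaw -0.1 z 0.1716 turn units -0.02
```

View pics/w23.png

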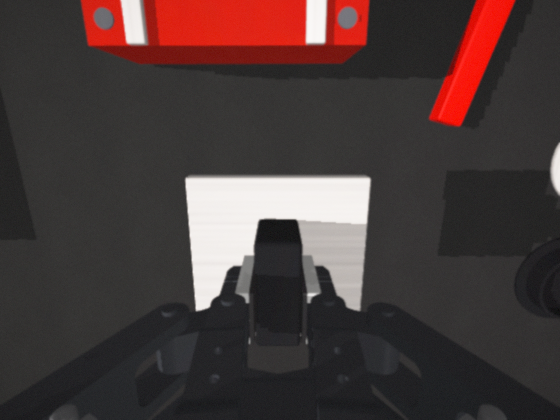

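```bash
python3 - <<'E'
from h import *
i=imaging.camera_info("wrist"); s=ctrl.get_state(); T=np.array(s["eef_pos"])
print(T,(unproj(i,[[187,177.5],[278,176.5],[369.5,176.5]],T[2]-.012)-T).round(4))
print(proj(i,[T+[.045,.045,-.012],T+[.045,-.045,-.012]]))
E
python3 -m creep '[1.5,-0.3,-0.2,0, 3,-0.6,-0.2,0, 4.5,-0.9,-0.2,0, 6,-1.2,-0.2,0, 7.3,-1.32,-0.2,0, 7.3,-1.32,-0.2,0, 7.3,-1.32,-0.2,0, 7.3,-1.32,-0.2,0]' -
python3 - <<'E'
from h import *
togo(.6555,-.0468,0)
im,i=shot("wrist","w24")
im,i=shot("side","s24"); im=im[:,:,::-1]
cv2.imwrite("pics/s24c.png",cv2.resize(im[110:270,190:350],None,fx=3.7,fy=3.7,interpolation=cv2.INTER_CUBIC))
im,i=shot("top","t24"); im=im[:,:,::-1]
E
```

```text
[ 0.46866526 -0.07952514  0.17134042] [[ 0.0442  0.0437 -0.012 ]
 [ 0.0446 -0.0003 -0.012 ]
 [ 0.0445 -0.0445 -0.012 ]]
[[184.21189819 175.77897663]
 [370.6608912  175.38278702]]
time: 46.77
eef_pos: [0.6509, -0.0466, 0.1757]
tcp_rot: [1.0, -0.0, -0.002, -0.0]
contact_force: [-0.8, 0.1, -1.6]
opening: 0.214
shift [ 0.18  0.01 -0.  ] toolx yaw -0.0 z 0.1757 turn units -0.01
```

View pics/w24.png

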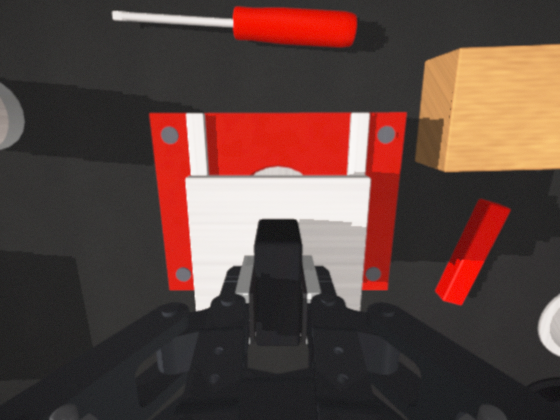

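View pics/s24c.png

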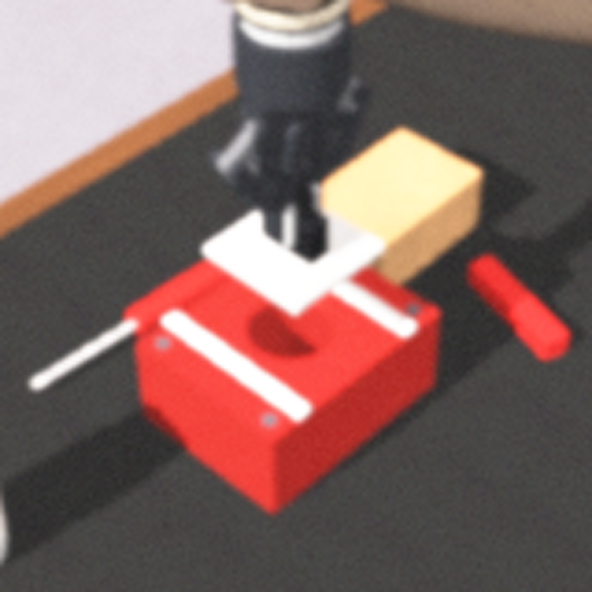

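```bash
python3 - <<'E'
from h import *
i=imaging.camera_info("wrist"); s=ctrl.get_state(); T=np.array(s["eef_pos"])
S=unproj(i,[[169,135],[386.5,134.5],[183,275],[373.5,274]],.08); print(T,S[:,:2],S.mean(0))
im=cv2.imread("pics/w24.png"); hsv=cv2.cvtColor(im,cv2.COLOR_BGR2HSV)
wh=(hsv[:,:,1]<90)&(hsv[:,:,2]>140)
for r in (125,150,165):
    e=np.where(np.diff(wh[r].astype(int)))[0]+.5; print(r,e,unproj(i,[[x,r] for x in e],.086)[:,1].round(4))
i=imaging.camera_info("side"); g=lambda x,y:[x/3.7+190,y/3.7+110]
# plate corner lower (near): px (293,313) underside? ; mould screws (163,344),(270,421),(414,309)
print(unproj(i,[g(163,344),g(270,421),g(414,309)],.08)[:,:2])
c=T+[0,0,-.0197+.008]; print((proj(i,[c+[-.045,.045,0],c+[.045,.045,0],c+[-.045,-.045,0],c+[-.045,.045,-.008]])-[190,110])*3.7)
print((proj(i,[[.6545+a,-.0467+b,.08] for a,b in((.055,.077),(-.055,.077),(-.055,-.077))])-[190,110])*3.7)
E
```

```text
[ 0.65088695 -0.04694622  0.17739821] [[ 0.70977341  0.0314501 ]
 [ 0.70997169 -0.12547832]
 [ 0.597537    0.03102122]
 [ 0.59833661 -0.12562238]] [ 0.65390468 -0.04715735  0.08      ]
125 [  7.5 186.5 204.5 349.5 368.5] [ 0.1402  0.0166  0.0041 -0.0971 -0.1104]
150 [188.5 206.5 348.5 366.5] [ 0.0167  0.0038 -0.0975 -0.1104]
165 [189.5 207.5 347.5 365.5] [ 0.0168  0.0038 -0.0975 -0.1105]
[[ 0.70697655  0.03115514]
 [ 0.59704399  0.03064083]
 [ 0.59824692 -0.12465334]]
[[292.60527889 303.39761476]
 [200.40902267 241.65758504]
 [381.68569926 239.52165909]
 [292.6753939  311.92472904]]
[[161.53242333 341.70949836]
 [267.85229638 418.92956396]
 [411.91627328 308.83174757]]
```

```bash
python3 -m creep '[0.15,0,0,0, 0.15,0,0.8,0, 0.15,0,1.6,0, 0.15,0,2.3,0, 0.15,0,2.6,0, 0.15,0,2.6,0, 0.15,0,2.6,0]' -
python3 - <<'E'
from h import *
togo(.6545,-.0467,0); print(ctrl.get_state()["contact_force"])
im,i=shot("wrist","w25")
im,i=shot("side","s25"); im=im[:,:,::-1]
cv2.imwrite("pics/s25c.png",cv2.resize(im[130:270,190:330],None,fx=4.2,fy=4.2,interpolation=cv2.INTER_CUBIC))
E
```

```text
time: 47.5
eef_pos: [0.6558, -0.0469, 0.113]
tcp_rot: [1.0, 0.0, 0.0, 0.0]
contact_force: [1.0, -0.3, -1.0]
opening: 0.217
shift [-0.05 -0.01 -0.  ] toolx yaw 0.0 z 0.113 turn units 0.0
[ 0.95634483 -0.30372128 -1.04716552]
```

View pics/w25.png

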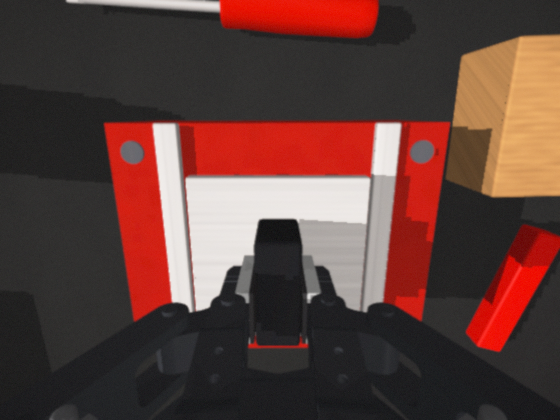

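View pics/s25c.png

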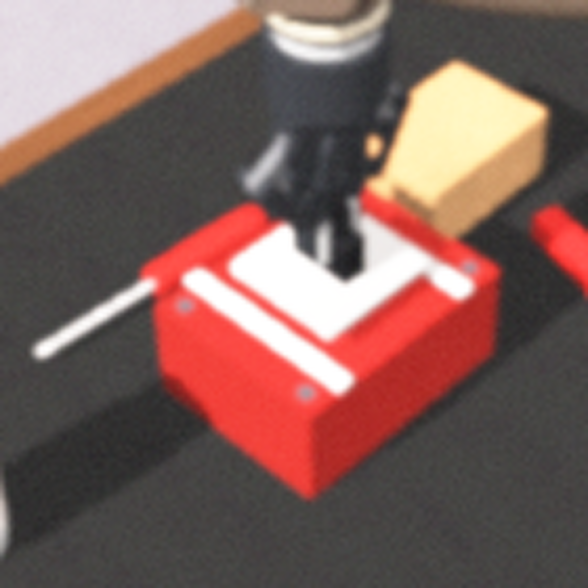

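The plate lies between the rails: its edges are at columns 187 and 370, with the rail inner faces at about 183 and 373. Lowering to contact.

```bash
python3 -m creep '[0,0,0.2,0, 0,0,0.4,0, 0,0,0.4,0, 0,0,0.4,0]' -
python3 -m creep '[0,0,0.12,0, 0,0,0.12,0, 0,0,0.12,0, 0,0,0.12,0]' -
python3 -m creep '[0,0,0.1,0, 0,0,0.1,0, 0,0,0.1,0, 0,0,0.1,0]' -
```

```text
time: 47.93
eef_pos: [0.6554, -0.0467, 0.1021]
tcp_rot: [1.0, 0.0, -0.001, -0.0]
contact_force: [0.2, -0.2, -2.6]
opening: 0.215
time: 48.27
eef_pos: [0.6561, -0.0469, 0.0998]
tcp_rot: [1.0, 0.0, 0.0, 0.0]
contact_force: [-0.1, -1.5, -1.6]
opening: 0.216
time: 48.6
eef_pos: [0.6562, -0.0468, 0.0998]
tcp_rot: [1.0, 0.0, 0.0, 0.0]
contact_force: [-4.9, 1.1, 7.2]
opening: 0.212
```

```bash
python3 -m creep '[0,0,0.1,0, 0,0,0.1,0, 0,0,0.1,0]' -
python3 -m creep '[0,0,-0.15,0, 0,0,-0.15,0, 0,0,-0.15,0]' -
python3 -m creep '[0,0,0,0, 0,0,0,0, 0,0,0,0, 0,0,0,0, 0,0,0,0, 0,0,-0.8,0, 0,0,-2.2,0, 0,0,-3.6,0, 0,0,-5,0, 0,0,-6,0, 0,0,-6,0, 0,0,-6,0]' 130 50
python3 - <<'E'
from h import *
im,i=shot("wrist","w26")
for d in imaging.silhouettes("wrist","cover")[:2]:
        print(round(d["p"],2),np.round(d["uv"]),d["mask"].sum(),*rect(i,d["mask"],.088))
im,i=shot("side","s26"); im=im[:,:,::-1]
cv2.imwrite("pics/s26c.png",cv2.resize(im[130:270,190:330],None,fx=4.2,fy=4.2,interpolation=cv2.INTER_CUBIC))
E
```

```text
time: 48.85
eef_pos: [0.6562, -0.0469, 0.0997]
tcp_rot: [1.0, 0.0, -0.0, 0.0]
contact_force: [-10.4, 1.3, 16.8]
opening: 0.214
time: 49.1
eef_pos: [0.6565, -0.0469, 0.0997]
tcp_rot: [1.0, 0.0, 0.001, 0.0]
contact_force: [-1.9, 1.1, 6.0]
opening: 0.217
time: 50.1
eef_pos: [0.6568, -0.047, 0.251]
tcp_rot: [1.0, 0.0, 0.002, 0.001]
contact_force: [0.6, -1.2, -1.1]
opening: 0.491
0.64 [273. 189.] 8487 [656.  -47.1] [91.6 90.9] -0.0
```

View pics/w26.png

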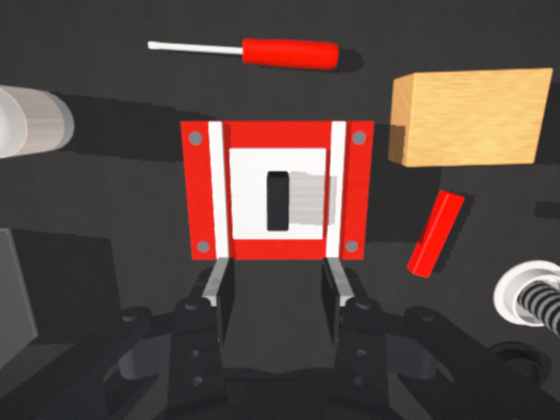

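View pics/s26c.png

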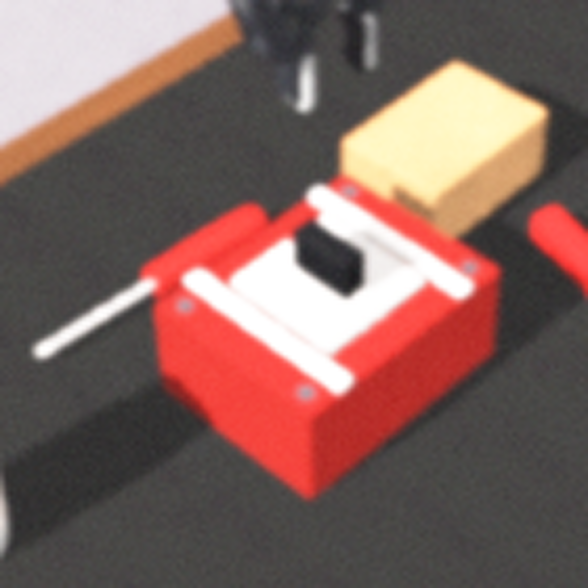

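```bash
python3 - <<'E'
from h import *
i=imaging.camera_info("side"); g=lambda x,y:[x/3+270,y/3+80]
print(unproj(i,[g(370,147)],.215),unproj(i,[g(341,268)],.075))
im,i=shot("top","t27"); im=im[:,:,::-1]
cv2.imwrite("pics/t27c.png",cv2.resize(im[120:310,80:440],None,fx=2.2,fy=2.2,interpolation=cv2.INTER_CUBIC))
im,i=shot("side","s27")
E
```

```text
[[ 0.49751448 -0.38493049  0.215     ]] [[ 0.49270166 -0.37840614  0.075     ]]
```

View pics/t27c.png

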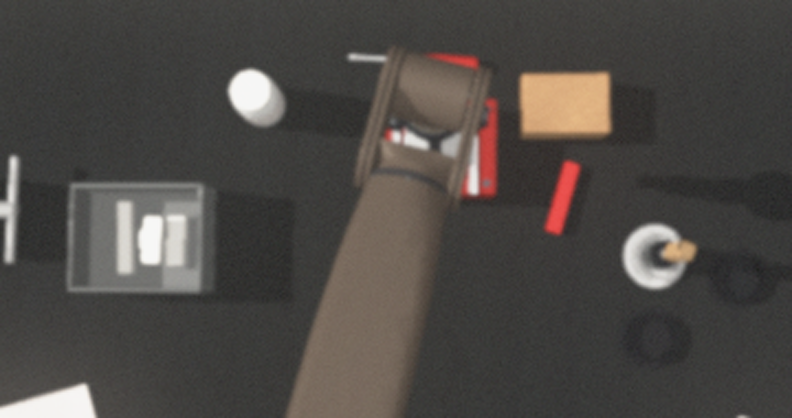

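View pics/s27.png

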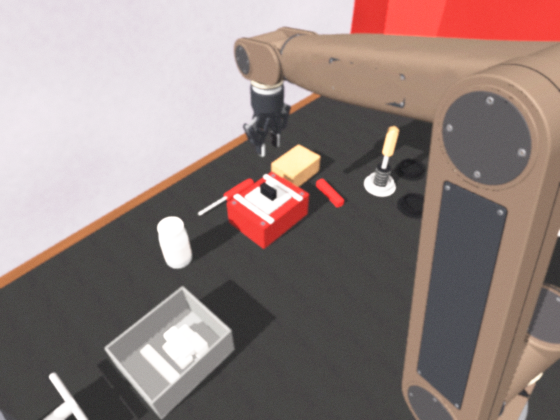

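```bash
python3 -m creep '[0,0,0,0, 0,0,0,0, 0,0,0,0, 0,0,0,0]' -
python3 -c "
from plant import ctrl
print(ctrl.sign_off())"
```

```text
time: 50.68
eef_pos: [0.6557, -0.0468, 0.248]
tcp_rot: [1.0, 0.0, -0.0, -0.0]
contact_force: [-0.3, 0.1, -0.7]
opening: 0.488
the job is handed in; nothing more can be done
None
```

The job is done and handed in at about 51 s; no verdict was reported.

- **Scrap:** the runner bar and the three trimmings (chunk1 to chunk3) are in the bin below its rim. The last top and side pictures show all four there and none left on the bench, except under the arm, where the top camera could not see.
- **Scrubbing:** I made six down-strokes, pulling up about 55 to 60 mm between them. Floor contact was felt at 12 N at the end of the third stroke and again, more lightly, on the next two. The first two were judged by height.
- **Brush:** it is back in the steel stand and let go, and it looks centred and upright. One rough side-camera estimate gave about 0.06 rad of tilt. That is within the 0.1 rad limit and comparable to the pixel error, so I did not follow it up.
- **Cover:** it was pressed down with about 17 N, and the contact height puts its underside at 80.1 mm against the 80 mm mould face. The last measurement puts it about 1.5 mm from the cup's centre and square to the rails.
- **Other items:** I did not touch the jar, screwdriver, carton or look-alikes, and they look unmoved.
- **Disagreements:** the wrist camera differed from the top camera by about 5 mm on the mould, and by up to about 7 mm between its own views of the brush and stand. I steered by what showed in the same picture instead. The last checks on the cover and brush agreed within a few millimetres.

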